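Pin the roller axle of a blowpipe rest with an R-clip

TASK

On the blowpipe rest, gently push the roller's axle back in until its head comes to a stop against the brass sleeve; then take the R-clip from the wooden rack, push its straight leg down through the cross-hole in the axle's free end with the bent leg riding over the shaft, until the coil sits down on the shaft, and let go. The hole is rarely exactly where you expect it, as sleeve and axle shift and turn: feel for it with light pressure, never force it, and leave the other things alone.

Things in the scene. Friction and masses are not known exactly. Their poses are not given: they have to be found in the camera images.
- rest: The blowpipe rest, bolted down: 90 x 120 x 10 mm base plate, two cheeks (outer faces at y = +-43 mm, 46 mm wide, tops 119 mm above the bench), a 50 mm roller between them and a 25 mm steel axle through both, its axis 105 mm above the bench. Origin under the base plate's centre; y runs along the axle towards its head, z up.
- axle (a joint): How far the axle is pulled out along the rest's +y, m: 0 = home; starts 0.014 to 0.026; 5 N of friction. Its head, a disc 36 mm across and 12 mm thick at the +y end, stops on the clamped brass sleeve of the rest; home, its outer face is at rest y = 64 mm give or take 7 mm, as the sleeve was clamped (not measured; feel it). Push the head towards -y.
- seat (a point): Point of the rest (0, -80, 105 mm in its frame), axes as the rest's: nominal centre of the cross-hole, axle home. The true centre is 144 mm from the head's outer face, so up to 7 mm off along y. The hole, 8 mm square, crosses the 25 mm shaft; the axle (friction 0.05 N m, not measured) is found turned up to 0.6 rad either way, its mouth up to 7 mm off along x. A leg in the mouth can turn it upright.
- clip: The R-clip, 5 mm steel wire, about 60 g, upright in a slot of the rack, coil resting on the rack. z up from legs to coil, x from straight to bent leg. Origin on the straight leg's centre line, at the point that lies on the axle's axis when home. To fit, its y lies along the axle; the bent leg may pass on either side of the shaft.
- clip_coil (a point): Centre of the R-clip's coil, at x = 8, z = 28.4 mm of the clip; axes as the clip's. Coil 34 mm outer diameter, 10 mm thick along y, flat sides: grip these from above, closing along y, on the upper half, so that the fingertips end at most 13 mm below the centre (17 mm below it is the rack, later the shaft).
- clip_tip (a point): Flat, cut-off lower end of the R-clip's straight leg (clip x = 0, z = -32 mm), axes as the clip's.
- clip_leg (a joint): Spring deflection of the R-clip's bent leg away from the straight leg, rad, 0 at rest. Its flared tip is at clip x = 17, z = -25 mm, narrowest at x = 9.5, z = -13.5. It meets the shaft when the clip's origin is about 27 mm above the axle's axis, takes some 3 to 14 N of downward push to ride over, and snaps past at about 13 mm; then the coil comes down on the shaft.
- rack: Wooden rack, fixed: a 70 x 150 x 14 mm board, top 80 mm above the bench, with two 25 x 7 mm through slots 74 mm apart (at y = +37 and -37 mm, long along x). The R-clip stands in either one, the ring pin in the other. Origin under its centre.
- ring_pin: Bystander, to be left alone: plain straight pin with a 27 mm ring head and NO bent leg, standing in the other slot of the rack.
- cork_block: Bystander, to be left alone: cork block 70 x 50 x 28 mm lying between rest and rack, origin under its centre.
- frit_jar: Bystander, to be left alone: glass jar, 72 mm across, 110 mm tall, origin under its centre.
- frit_jar_b: Bystander, to be left alone: glass jar, 64 mm across, 100 mm tall, origin under its centre.
- wood_paddle: Bystander, to be left alone: wooden paddle lying flat, blade 90 x 70 x 12 mm, 110 mm handle along its -x.
- steel_cup: Bystander, to be left alone: steel cup, 76 mm across, 85 mm tall.
- tongs: Bystander, to be left alone: steel tongs lying flat, 210 mm long, 10 mm high.
- spare_roller: Bystander, to be left alone: steel roller standing on end, 50 mm across, 60 mm tall.

How it is judged:
By the outcome, as a careful person would: the job done as asked, in the order asked, and still so for the second after the job is handed in, with the robot touching nothing.
It also fails if it takes over 64 s, if anything falls off the work surface, if the arm or the gripper's body presses on something with over 40 N, if the wrist force passes 120 N, or if a joint passes its speed limit or range.

ROBOT

A 7-joint arm with a two-finger parallel gripper is mounted at the origin on the work surface. World frame = base frame: x ahead of the robot, y to its left, z up, the work surface at z = 0. Lengths are in m, angles in rad, forces in N, time in s.
With the tool pointing down it reaches from about 0.425 to 0.95 m from the base axis. Payload 16.7 kg.
Tool frame: the origin (TCP) lies at the very end of the fingers, on their centre line; the grasp point (between the pads) lies 19 mm behind it; z points along the fingers, x is the direction in which the jaws open and shut, and the axes are right-handed (so a half turn about z gives the same grasp; the last joint's range is limited). The gripper opens to 94 mm and grips with 3 to 60 N. Pads are 16 mm wide; open, the fingers measure 119 mm over their backs; the gripper's body (75 mm by 177 mm) begins 78 mm behind the grasp point.
Start: joints at [0.968, 0.426, 0.074, 1.606, -0.034, 1.111, -0.067], TCP at [0.296, -0.607, 0.185] pointing down, gripper open.
Joint ranges: [-2.85, 2.85], [-0.5, 2.14], [-1.23, 1.37], [0.21, 2.46], [-1.02, 4.16], [0.16, 2.05], [-2.73, 2.73]. Speed limits (rad/s): [1.89, 1.89, 2.39, 2.39, 3.01, 3.01, 3.01].

INTERFACE

Orientations are given as a unit quaternion [x, y, z, w].
In Python, from workcell import env gives the robot as it stands.
- The arm moves only by the tool apply_moves, never from a script. Its argument "increments" is a list of rows, each a list of 6 numbers: the shift along the tool's x, y, z in m, then the turn, a rotation vector about the tool's x, y, z in degrees. In form: [[dx, dy, dz, ax, ay, az], ...]. A call has 1 to 20 rows; each row shifts and turns the commanded pose from where the row before left it, along the tool's axes as they then stand; what a row does not reach is not made up. A row lasts 1/12 s, in which the tool goes at most 41.7 mm and 7.16 degrees, less where a joint would pass 70% of its speed; a pose out of reach is approached as far as the arm can. A call with a gripper value outside its range is refused whole. "grip" is the closure in counts, from 0 (fully open) to 255 (shut), set as the call begins (left out, the last holds). The fingers move at their own pace and stop on an object; the grip force is fixed at half the most. Time passes only in rows, so rows that do not move let the fingers close. It gives the time, the measured TCP pose, the force and the opening at its end, in the units of the state.
- env.read_state(): the state, without advancing time (a new reading comes with each control period).
- env.get_image(name): name is "scene" or "side" or "wrist"; returns a dict with "color" (400x640x3 uint8, blue, green, red), "K" (3x3 intrinsics, pixels), "rvec" (rotation vector, rad) and "tvec" (3), from world to camera coordinates, as OpenCV has them; the wrist camera has in their place "tool_from_camera" (4x4, takes a point from camera to tool coordinates, whose origin is the TCP and whose axes are the tool frame's). Camera axes: x right, y down, z forward; pixel columns grow to the right and rows downward; lengths in m; the calibration is good to about 2 mm. A picture is of the moment at which its call begins: read the wrist's pose just before it. There is no depth.
- env.close_job(): hands the job in, once; it reports no verdict.
Trained networks look in a picture, given as the dict that the camera call returned (one of the last four; its "shot" number tells which), for a name from the list of things; names that differ only in an ending like _2 or _b are one class to them, and where a whole thing is asked for, a point or a joint stands for the part that bears it (a point fixed in the world has none). Each returns a list of dicts, best first, with "p" (0 to 1); they miss things now and then, are a little off and sometimes report something else, mostly with a low value. They report only what shows in the picture. A call takes as long as a camera call.
- env.boxes_of(picture, query): "point" ([x, y, z] in m, in world coordinates, good to about 4 mm: the middle of the surface that is visible of it).
- env.regions_of(picture, query): "pixels" (400x640 bool, what is visible of it).
- env.landmark_of(picture, query): "point" ([x, y, z] in m, in world coordinates, good to about 4 mm: a listed point, or the origin of a listed thing).
The state is a dict: "time": time; "joint_pos": joint angles; "joint_vel": joint speeds; "tau": joint torques, N m; "tool_pos": TCP position; "orientation": TCP orientation; "force": force on the tool from outside, world axes, zero at the start; "wrist_torque": the same for the moment, N m; "opening": finger opening in m.
Only numpy, scipy, OpenCV 4.12 (cv2) and the standard library are available. Lean on these libraries where they do the work, as an engineer would, in place of code of your own. Each camera call takes 0.05 s, during which the arm holds its last target.

## Working session

There is one attempt and no reset: what is moved stays moved. The work goes in short steps, Python scripts to look and compute and a tool call to move; the robot and the scene stay as the last step left them, time stands still between calls to the robot, and variables do not carry over. Pictures are saved under pics/ and viewed, and the job is handed in when it is done.

Besides the shell and the picture viewer there is one more tool, called after ">>>" in YAML: its name, and indented under it one key for each argument. apply_moves: Moves the arm, as the interface text tells. Its arguments: {"type":"object","properties":{"increments":{"type":"array"},"grip":{"type":"number"}},"required":["increments"]}

```bash
ls; mkdir -p pics
cat > h.py <<'E'
import numpy as np,cv2
from scipy.spatial.transform import Rotation as R
from workcell import env
def st():
    s=env.read_state(); print('t',round(s['time'],2),'tcp',np.round(s['tool_pos'],4),'q',np.round(s['orientation'],3),'F',np.round(s['force'],1),'T',np.round(s['wrist_torque'],2),'op',round(s['opening'],4)); return s
E
python3 - <<'E'
from h import *
s=st(); print(R.from_quat(s['orientation']).as_matrix().round(3))
for n in ['scene','side']:
    p=env.get_image(n); cv2.imwrite(f'pics/{n}0.png',p['color'])
    for q in ['rest','axle','clip','ring_pin','rack']:
        try: print(n,q,[(np.round(d['point'],3),round(d['p'],2)) for d in env.boxes_of(p,q)[:2]])
        except Exception as e: print(q,e)
    for q in ['rest','seat','clip','clip_coil','clip_tip','rack','ring_pin','cork_block','frit_jar','steel_cup']:
        try: print(n,'L',q,[(np.round(d['point'],3),round(d['p'],2)) for d in env.landmark_of(p,q)[:2]])
        except Exception as e: print(q,e)
E
```

```text
pics
t 0.0 tcp [ 0.2957 -0.6063  0.1846] q [ 0.848 -0.53  -0.001 -0.   ] F [-0.3  0.7 -0.4] T [ 0.01 -0.    0.02] op 0.0938
[[ 0.438 -0.899 -0.001]
 [-0.899 -0.438  0.001]
 [-0.001  0.    -1.   ]]
scene rest [(array([0.596, 0.121, 0.05 ]), 0.72), (array([ 0.493, -0.001,  0.026]), 0.25)]
scene axle [(array([0.598, 0.188, 0.116]), 0.56), (array([ 0.596, -0.157,  0.101]), 0.35)]
scene clip []
scene ring_pin [(array([ 0.596, -0.232,  0.104]), 0.62), (array([ 0.771, -0.018,  0.083]), 0.54)]
scene rack [(array([ 0.604, -0.204,  0.08 ]), 0.56)]
scene L rest [(array([0.581, 0.129, 0.002]), 0.78), (array([ 0.483, -0.432, -0.002]), 0.51)]
scene L seat [(array([0.58 , 0.051, 0.106]), 0.73)]
scene L clip [(array([ 0.586, -0.156,  0.069]), 0.45)]
scene L clip_coil [(array([ 0.596, -0.152,  0.096]), 0.39), (array([ 0.583, -0.229,  0.072]), 0.17)]
scene L clip_tip []
scene L rack [(array([ 0.593, -0.194, -0.   ]), 0.84), (array([ 0.512,  0.429, -0.   ]), 0.16)]
scene L ring_pin [(array([ 0.587, -0.229,  0.069]), 0.53)]
scene L cork_block [(array([ 0.489,  0.006, -0.001]), 0.95)]
scene L frit_jar [(
[... 413 characters left out ...]
ray([ 0.586,  0.13 , -0.002]), 0.88), (array([ 0.762,  0.001, -0.003]), 0.64)]
side L seat [(array([0.586, 0.05 , 0.099]), 0.59)]
side L clip [(array([ 0.588, -0.154,  0.068]), 0.62)]
side L clip_coil [(array([ 0.589, -0.228,  0.068]), 0.44), (array([ 0.599, -0.154,  0.096]), 0.42)]
side L clip_tip [(array([0.586, 0.05 , 0.106]), 0.59)]
side L rack [(array([ 0.6  , -0.19 , -0.003]), 0.76), (array([ 0.592, -0.154,  0.069]), 0.67)]
side L ring_pin [(array([ 0.588, -0.227,  0.069]), 0.49)]
side L cork_block [(array([0.485, 0.009, 0.005]), 0.59)]
side L frit_jar [(array([ 0.76,  0.  , -0.  ]), 0.92), (array([0.491, 0.006, 0.006]), 0.68)]
side L steel_cup [(array([ 0.512,  0.428, -0.001]), 0.94)]
```

View pics/scene0.png

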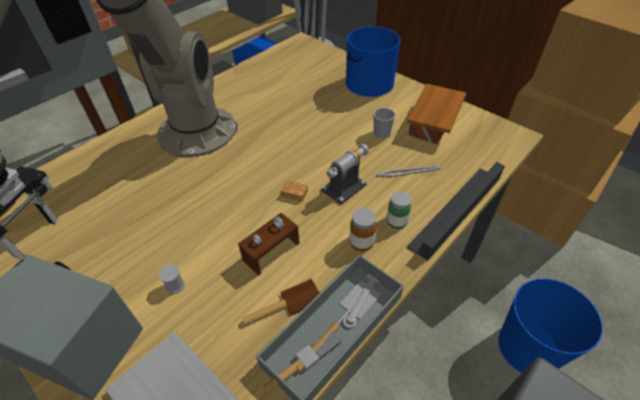

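View pics/side0.png

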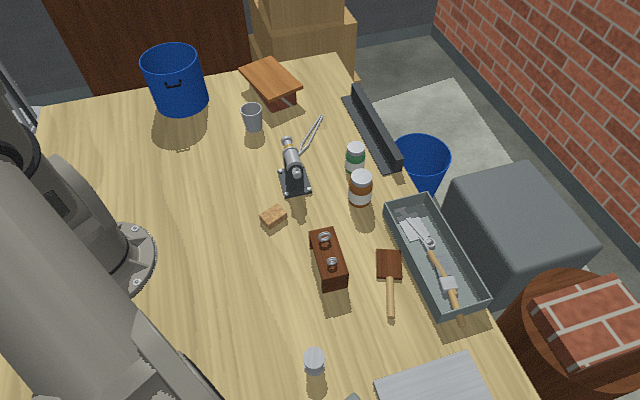

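Both overviews agree. The rest is at scene (345,175), with its head towards +y, and the rack is at (270,240). The networks put the clip in the slot at y≈-0.154 and the ring pin at -0.229. I'll fly over the rack for a wrist view.

>>> apply_moves:
  increments:
    - [0,0,-0.03,0,0,0]
    - [-0.0175,-0.0319,-0.009,0,0,0]
    - [-0.0175,-0.0319,-0.009,0,0,0]
    - [-0.0175,-0.0319,-0.009,0,0,0]
    - [-0.0175,-0.0319,-0.009,0,0,0]
    - [-0.0175,-0.0319,-0.009,0,0,0]
    - [-0.0175,-0.0319,-0.009,0,0,0]
    - [-0.0175,-0.0319,-0.009,0,0,0]
    - [-0.0175,-0.0319,-0.009,0,0,0]
    - [-0.0175,-0.0319,-0.009,0,0,0]
    - [-0.0175,-0.0319,-0.009,0,0,0]
    - [-0.0175,-0.0319,-0.009,0,0,0]
    - [-0.0175,-0.0319,-0.009,0,0,0]
    - [-0.0175,-0.0319,-0.009,0,0,0]
    - [0,0,0,0,0,6.5]
    - [0,0,0,0,0,6.5]
    - [0,0,0,0,0,6.5]
    - [0,0,0,0,0,6.5]

```text
time: 3.1
tool_pos: [0.569, -0.2202, 0.3323]
orientation: [-0.705, 0.709, 0.0, 0.0]
force: [0.8, 0.4, 0.2]
opening: 0.094
```

```bash
cat >> h.py <<'E'
def wrist(fn,pts=(),boxes=(),crop=None):
    s=env.read_state(); p=env.get_image('wrist'); 
    T=np.eye(4); T[:3,:3]=R.from_quat(s['orientation']).as_matrix(); T[:3,3]=s['tool_pos']
    W=T@p['tool_from_camera']; cv2.imwrite('pics/'+fn,p['color'])
    np.savez('pics/'+fn+'.npz',W=W,K=p['K'],img=p['color'])
    for q in pts:
        print('L',q,[(np.round(d['point'],4),round(d['p'],2)) for d in env.landmark_of(p,q)[:2]])
    for q in boxes:
        print('B',q,[(np.round(d['point'],4),round(d['p'],2)) for d in env.boxes_of(p,q)[:2]])
    return p,W
def proj(fn,P):
    d=np.load('pics/'+fn+'.npz'); C=np.linalg.inv(d['W']); c=C[:3,:3]@np.asarray(P,float)+C[:3,3]; u=d['K']@c; return u[:2]/u[2]
def onplane(fn,u,v,ax,val):
    d=np.load('pics/'+fn+'.npz'); r=d['W'][:3,:3]@np.linalg.inv(d['K'])@[u,v,1]; o=d['W'][:3,3]; return o+r*(val-o[ax])/r[ax]
E
python3 - <<'E'
from h import *
s=st(); print(R.from_quat(s['orientation']).as_matrix().round(3))
p,W=wrist('w1.png',['clip','clip_coil','ring_pin','rack','seat','rest','cork_block'],['clip','ring_pin','axle'])
print(p['tool_from_camera'].round(3),p['K'].round(1))
E
```

```text
t 3.1 tcp [ 0.569  -0.2202  0.3323] q [-0.705  0.709  0.     0.   ] F [0.8 0.4 0.2] T [ 0.05 -0.01 -0.05] op 0.094
[[-0.005 -1.    -0.   ]
 [-1.     0.005  0.   ]
 [-0.     0.    -1.   ]]
L clip [(array([ 0.5917, -0.1548,  0.0672]), 0.77)]
L clip_coil [(array([ 0.597 , -0.1596,  0.0955]), 0.8)]
L ring_pin [(array([ 0.5849, -0.2248,  0.0717]), 0.63)]
L rack [(array([ 0.5922, -0.1915, -0.0028]), 0.62)]
L seat []
L rest [(array([ 0.5841,  0.132 , -0.0038]), 0.96)]
L cork_block [(array([ 0.4871,  0.0103, -0.001 ]), 0.74)]
B clip [(array([ 0.6   , -0.1569,  0.1112]), 0.55)]
B ring_pin []
B axle [(array([0.581 , 0.0724, 0.1104]), 0.96), (array([ 0.5976, -0.16  ,  0.1063]), 0.25)]
[[ 1.    -0.     0.     0.   ]
 [ 0.     0.973  0.23  -0.067]
 [-0.    -0.23   0.973 -0.201]
 [ 0.     0.     0.     1.   ]] [[316.9   0.  316.4]
 [  0.  316.9 198.9]
 [  0.    0.    1. ]]
```

View pics/w1.png

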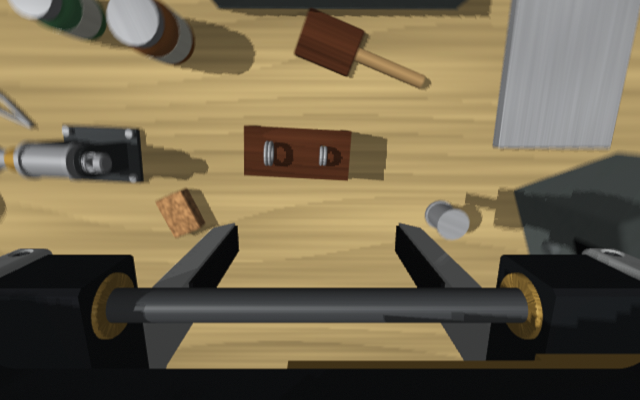

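The clip is the larger ring at (269,152) and the ring pin is at (323,155); the rest is at left (0-140,130-180). Next I go beside the axle head, closing the fingers on the way.

>>> apply_moves:
  increments:
    - [-0.0365,0.0023,0.006,0,0,0]
    - [-0.0365,0.0023,0.006,0,0,0]
    - [-0.0365,0.0023,0.006,0,0,0]
    - [-0.0365,0.0023,0.006,0,0,0]
    - [-0.0365,0.0023,0.006,0,0,0]
    - [-0.0365,0.0023,0.006,0,0,0]
    - [-0.0365,0.0023,0.006,0,0,0]
    - [-0.0365,0.0023,0.006,0,0,0]
    - [-0.0365,0.0023,0.006,0,0,0]
    - [-0.0365,0.0023,0.006,0,0,0]
    - [-0.0365,0.0023,0.006,0,0,0]
    - [-0.0365,0.0023,0.006,0,0,0]
    - [-0.0365,0.0023,0.006,0,0,0]
  grip: 255

```text
time: 4.73
tool_pos: [0.5387, 0.2558, 0.2543]
orientation: [0.707, -0.707, 0.0, -0.0]
force: [1.2, 0.0, 0.5]
opening: 0.011
```

Run:
```python
from h import *
s=st()
p,W=wrist('w2.png',['seat','rest'],['axle','rest'])
cv2.imwrite('pics/w2c.png',cv2.resize(p['color'][50:350,300:640],None,fx=2,fy=2))
```

```text
t 4.73 tcp [0.5387 0.2558 0.2543] q [ 0.707 -0.707  0.    -0.   ] F [1.2 0.  0.5] T [ 0.03  0.01 -0.03] op 0.011
L seat [(array([0.5854, 0.0484, 0.1044]), 0.65)]
L rest [(array([ 0.5891,  0.1337, -0.0028]), 0.7)]
B axle [(array([0.5862, 0.2012, 0.1142]), 0.93)]
B rest [(array([0.5906, 0.1484, 0.1117]), 0.87)]
```

View pics/w2c.png

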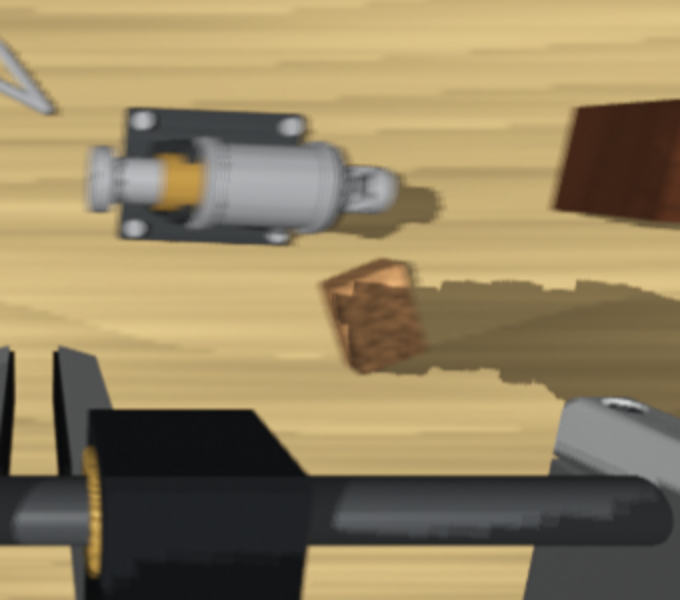

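Run:
```python
from h import *
f='w2.png'
def P(u,v,z): return onplane(f,300+u/2,50+v/2,2,z).round(4)
print('head outer L edge',P(92,178,.105),P(92,178,.123))
print('head top/bot',P(100,147,.105),P(100,211,.105))
print('shaft free end',P(396,188,.105),'cheek free',P(342,180,.105))
print('shaft mid by head',P(140,158,.105),P(140,206,.105))
print('free shaft',P(372,166,.105),P(372,213,.105))
print('plate corners',P(127,110,.01),P(306,114,.01),P(119,239,.01),P(295,244,.01))
```

```text
head outer L edge [0.5901 0.2233 0.105 ] [0.5909 0.2249 0.123 ]
head top/bot [0.6065 0.2193 0.105 ] [0.5723 0.2185 0.105 ]
shaft free end [0.5848 0.0574 0.105 ] cheek free [0.5891 0.0873 0.105 ]
shaft mid by head [0.6007 0.1976 0.105 ] [0.575  0.1966 0.105 ]
free shaft [0.5965 0.0719 0.105 ] [0.5712 0.0688 0.105 ]
plate corners [0.631  0.1919 0.01  ] [0.6284 0.071  0.01  ] [0.5435 0.1946 0.01  ] [0.54 0.07 0.01]
```

The axle axis runs through about (0.589,0.219) and (0.584,0.070), a yaw of about -2°. The head face is at y≈0.224. I'll lower beside it and align the yaw.

>>> apply_moves:
  increments:
    - [0,-0.0102,0.03,0,0,2]
    - [0,-0.0102,0.03,0,0,0]
    - [0,-0.0102,0.033,0,0,0]
    - [0,-0.0102,0.033,0,0,0]
    - [0,-0.0102,0.03,0,0,0]
    - [0,0,0,0,0,0]
    - [0,0,0,0,0,0]
  grip: 255

```text
time: 5.57
tool_pos: [0.5898, 0.251, 0.0977]
orientation: [-0.694, 0.72, 0.0, -0.001]
force: [-0.4, 0.3, -0.0]
opening: 0.0003
```

Run:
```python
from h import *
s=st()
p,W=wrist('w3.png')
```

```text
t 5.57 tcp [0.5898 0.251  0.0977] q [-0.694  0.72   0.    -0.001] F [-0.4  0.3 -0. ] T [ 0.05  0.09 -0.01] op 0.0003
```

View pics/w3.png

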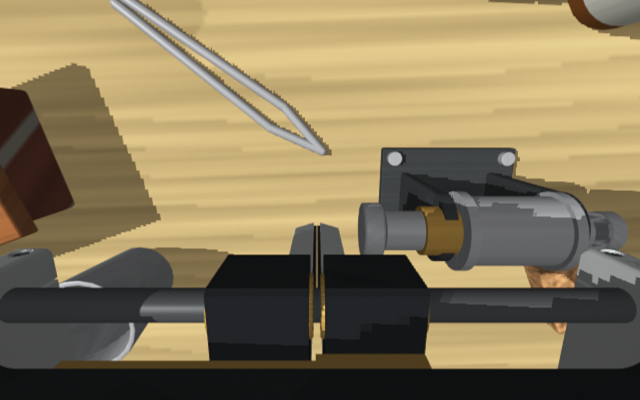

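>>> apply_moves:
  increments:
    - [0.004,0,0,0,0,0]
    - [0.004,0,0,0,0,0]
    - [0.003,0,0,0,0,0]
    - [0.002,0,0,0,0,0]
    - [0.002,0,0,0,0,0]
    - [0.002,0,0,0,0,0]
    - [0.002,0,0,0,0,0]
    - [0.002,0,0,0,0,0]
    - [0.002,0,0,0,0,0]
    - [0.002,0,0,0,0,0]
    - [0.002,0,0,0,0,0]

```text
time: 6.53
tool_pos: [0.5891, 0.2267, 0.0985]
orientation: [-0.695, 0.719, 0.0, 0.001]
force: [0.0, 6.2, 1.0]
opening: 0.0008
```

>>> apply_moves:
  increments:
    - [0.002,0,0,0,0,0]
    - [0.002,0,0,0,0,0]
    - [0.002,0,0,0,0,0]

```text
time: 6.78
tool_pos: [0.5889, 0.2208, 0.0986]
orientation: [-0.695, 0.719, 0.0, 0.001]
force: [-0.5, 5.0, 1.1]
opening: 0.0003
```

Sliding at about 5 N, which matches the friction. I'll continue slowly until the stop.

>>> apply_moves:
  increments:
    - [0.002,0,0,0,0,0]
    - [0.002,0,0,0,0,0]
    - [0.001,0,0,0,0,0]

```text
time: 7.03
tool_pos: [0.5887, 0.2155, 0.0985]
orientation: [-0.695, 0.719, 0.0, 0.001]
force: [0.8, 5.0, 1.1]
opening: 0.0003
```

>>> apply_moves:
  increments:
    - [0.0015,0,0,0,0,0]
    - [0.0015,0,0,0,0,0]
    - [0.001,0,0,0,0,0]

```text
time: 7.28
tool_pos: [0.5885, 0.2116, 0.0985]
orientation: [-0.695, 0.719, 0.0, 0.001]
force: [-0.3, 5.7, 1.0]
opening: 0.0002
```

>>> apply_moves:
  increments:
    - [0.001,0,0,0,0,0]
    - [0.001,0,0,0,0,0]
    - [0.001,0,0,0,0,0]

```text
time: 7.53
tool_pos: [0.5884, 0.2087, 0.0985]
orientation: [-0.695, 0.719, 0.0, 0.001]
force: [0.1, 5.9, 0.3]
opening: 0.0004
```

>>> apply_moves:
  increments:
    - [0.001,0,0,0,0,0]
    - [0.001,0,0,0,0,0]
    - [0.001,0,0,0,0,0]

```text
time: 7.78
tool_pos: [0.5883, 0.2057, 0.0985]
orientation: [-0.695, 0.719, 0.0, 0.001]
force: [-0.2, 5.6, 1.1]
opening: 0.0003
```

>>> apply_moves:
  increments:
    - [0.001,0,0,0,0,0]
    - [0.001,0,0,0,0,0]

```text
time: 7.95
tool_pos: [0.5882, 0.2037, 0.0985]
orientation: [-0.695, 0.719, 0.0, 0.001]
force: [0.6, 4.7, 0.8]
opening: 0.0006
```

>>> apply_moves:
  increments:
    - [0.001,0,0,0,0,0]
    - [0.001,0,0,0,0,0]

```text
time: 8.12
tool_pos: [0.5882, 0.2024, 0.0987]
orientation: [-0.695, 0.719, 0.001, 0.001]
force: [-0.4, 10.4, 1.3]
opening: 0.0002
```

>>> apply_moves:
  increments:
    - [0.001,0,0,0,0,0]
    - [0,0,0,0,0,0]

```text
time: 8.28
tool_pos: [0.5883, 0.202, 0.0989]
orientation: [-0.695, 0.719, 0.001, 0.001]
force: [-0.3, 10.6, 2.4]
opening: 0.0006
```

Run:
```python
from h import *
s=st()
p,W=wrist('w4.png'); cv2.imwrite('pics/w4c.png',cv2.resize(p['color'][120:300,260:640],None,fx=2,fy=2))
```

```text
t 8.28 tcp [0.5883 0.202  0.0989] q [-0.695  0.719  0.001  0.001] F [-0.3 10.6  2.4] T [2.55 0.11 0.04] op 0.0006
```

View pics/w4c.png

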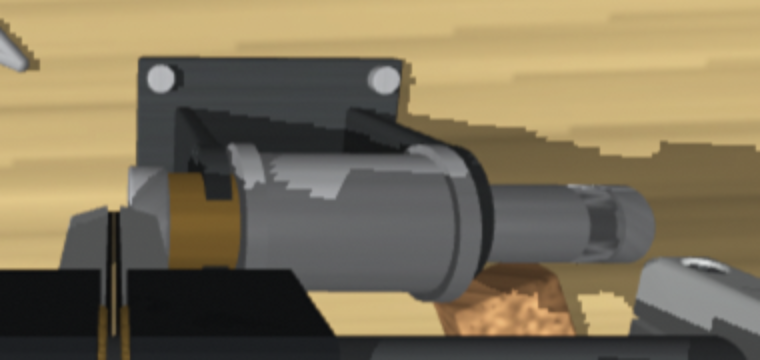

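The force doubled and motion stopped: the head now sits against the brass sleeve (crop (170,210)). The hole shows as a dark patch at crop (605,220). I'll back off and view the hole from above.

>>> apply_moves:
  increments:
    - [-0.003,0,0,0,0,0]
    - [-0.012,0,0,0,0,0]
    - [-0.005,0,-0.03,0,0,0]
    - [0,0,-0.035,0,0,0]
    - [0,0.01,-0.01,0,0,0]
    - [0.035,0.01,0,0,0,0]
    - [0.035,0.01,0,0,0,0]
    - [0.035,0.01,0,0,0,0]
    - [0.035,0.012,0,0,0,0]
    - [0.035,0,0,0,0,0]
    - [0,0,0,0,0,0]

```text
time: 9.25
tool_pos: [0.5301, 0.0398, 0.1734]
orientation: [-0.692, 0.722, -0.001, -0.001]
force: [0.7, -1.7, 0.9]
opening: 0.0002
```

Run:
```python
from h import *
s=st()
p,W=wrist('w5.png',['seat','rest']); cv2.imwrite('pics/w5c.png',cv2.resize(p['color'][60:260,120:440],None,fx=2.5,fy=2.5,interpolation=cv2.INTER_CUBIC))
```

```text
t 9.25 tcp [0.5301 0.0398 0.1734] q [-0.692  0.722 -0.001 -0.001] F [ 0.7 -1.7  0.9] T [ 0.02 -0.08 -0.02] op 0.0002
L seat []
L rest [(array([ 0.5871,  0.1316, -0.0053]), 0.65), (array([ 0.5999, -0.1564,  0.0943]), 0.41)]
```

View pics/w5c.png

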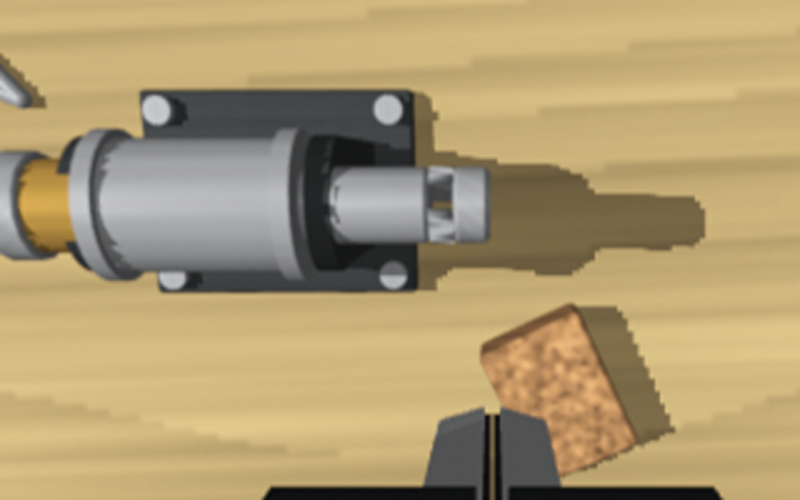

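Run:
```python
from h import *
im=np.load('pics/w5.png.npz')['img']
cv2.imwrite('pics/w5d.png',cv2.resize(im[110:170,240:330],None,fx=8,fy=8,interpolation=cv2.INTER_NEAREST))
```

```text
(no output)
```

View pics/w5d.png

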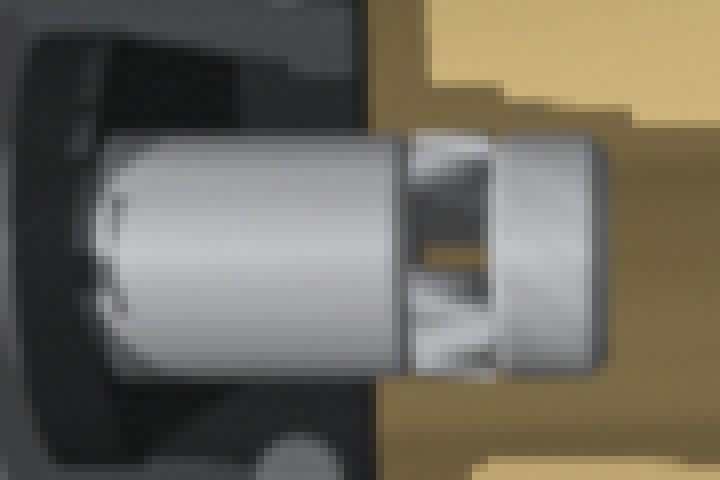

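Run:
```python
from h import *
f='w5.png'
d=np.load('pics/w5.png.npz'); print('cam',d['W'][:3,3].round(4))
P=lambda u,v,z: onplane(f,240+u/8,110+v/8,2,z).round(4)
print('hole edges y',P(408,232,.116),P(490,232,.116))
print('mouth x',P(448,185,.1165),P(448,285,.1165),'mid',P(448,232,.1165))
print('axis',P(448,136,.105),P(448,378,.105),' at left',P(200,136,.105),P(200,378,.105))
print('far end',P(604,250,.105),P(604,250,.117))
print('bench thru',P(425,255,.0925),P(488,255,.0925), P(456,245,.0925),P(456,267,.0925))
```

```text
cam [0.5973 0.0371 0.3743]
hole edges y [0.5864 0.0572 0.116 ] [0.586 0.049 0.116]
mouth x [0.5908 0.0529 0.1165] [0.581  0.0535 0.1165] mid [0.5862 0.0532 0.1165]
axis [0.5955 0.0534 0.105 ] [0.5706 0.0548 0.105 ]  at left [0.5966 0.079  0.105 ] [0.5717 0.081  0.105 ]
far end [0.5832 0.0377 0.105 ] [0.5838 0.0377 0.117 ]
bench thru [0.5828 0.0574 0.0925] [0.5825 0.0505 0.0925] [0.5838 0.0539 0.0925] [0.5814 0.054  0.0925]
```

The hole is about 8 mm wide, centred at y≈0.053. Its mouth is at x≈0.586 against the axis at x≈0.583, so it is turned about 0.25 rad towards +x. Next the clip.

>>> apply_moves:
  increments:
    - [0.03,-0.002,0,0,0,0]
    - [0.032,-0.003,0,0,0,0]
    - [0.032,-0.003,0,0,0,0]
    - [0.032,-0.003,0,0,0,0]
    - [0.032,-0.003,0,0,0,0]
    - [0.032,-0.004,0,0,0,0]
    - [0,0,0,0,0,0]
    - [0,0,0,0,0,0]
  grip: 60

```text
time: 10.07
tool_pos: [0.5425, -0.144, 0.1729]
orientation: [-0.694, 0.72, 0.0, -0.0]
force: [0.0, 1.7, -0.2]
opening: 0.0503
```

Run:
```python
from h import *
s=st()
p,W=wrist('w6.png',['clip','clip_coil','rack']); cv2.imwrite('pics/w6c.png',cv2.resize(p['color'][70:220,230:430],None,fx=4,fy=4,interpolation=cv2.INTER_NEAREST))
```

```text
t 10.07 tcp [ 0.5425 -0.144   0.1729] q [-0.694  0.72   0.    -0.   ] F [ 0.   1.7 -0.2] T [ 0.11  0.04 -0.03] op 0.0503
L clip [(array([ 0.5885, -0.158 ,  0.0685]), 0.65)]
L clip_coil [(array([ 0.5961, -0.1567,  0.0932]), 0.7)]
L rack [(array([ 0.5929, -0.1909, -0.0058]), 0.96)]
```

View pics/w6c.png

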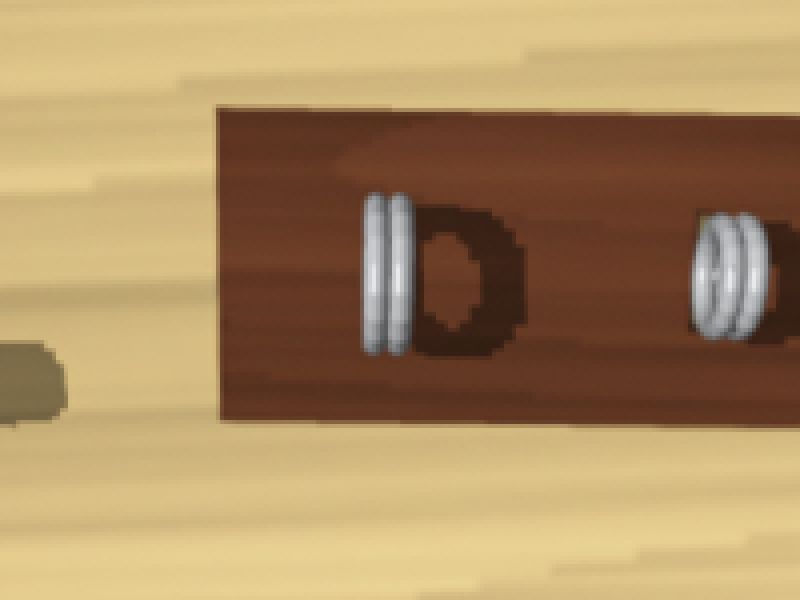

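Run:
```python
from h import *
f='w6.png'
P=lambda u,v,z: onplane(f,230+u/4,70+v/4,2,z).round(4)
d=np.load('pics/w6.png.npz'); print('cam',d['W'][:3,3].round(4))
print('top/bot',P(388,192,.097),P(388,355,.097)); print('sides',P(363,272,.110),P(414,272,.110),P(363,272,.1),P(414,272,.1))
print('rack corners',P(217,107,.08),P(220,421,.08))
x=R.from_quat(env.read_state()['orientation']).as_matrix(); print(x.round(4))
```

```text
cam [ 0.6098 -0.1469  0.3737]
top/bot [ 0.6143 -0.156   0.097 ] [ 0.5799 -0.155   0.097 ]
sides [ 0.5984 -0.15    0.11  ] [ 0.598  -0.1604  0.11  ] [ 0.598  -0.1501  0.1   ] [ 0.5976 -0.1609  0.1   ]
rack corners [ 0.6341 -0.1193  0.08  ] [ 0.564  -0.1158  0.08  ]
[[-3.220e-02 -9.995e-01 -2.000e-04]
 [-9.995e-01  3.220e-02  6.000e-04]
 [-6.000e-04  2.000e-04 -1.000e+00]]
```

Clip coil: 34.4 mm across and 10.4 mm thick, centred at (0.597,-0.1555), so the straight leg is at x≈0.589 and clip x runs along world +x. I'll grip it with the tips at z≈0.087.

>>> apply_moves:
  increments:
    - [0.005,-0.028,0,0,0,0]
    - [0.0047,-0.0268,0.01,0,0,0]
    - [0,0,0.022,0,0,0]
    - [0,0,0.022,0,0,0]
    - [0,0,0.02,0,0,0]
    - [0,0,0.012,0,0,0]
    - [0,0,0,0,0,0]

```text
time: 10.85
tool_pos: [0.5952, -0.1541, 0.0849]
orientation: [-0.695, 0.719, 0.002, -0.001]
force: [-0.3, -0.8, 0.0]
opening: 0.0719
```

Run:
```python
from h import *
s=st()
p,W=wrist('w7.png'); cv2.imwrite('pics/w7c.png',cv2.resize(p['color'][180:300,220:420],None,fx=4,fy=4,interpolation=cv2.INTER_NEAREST))
```

```text
t 10.85 tcp [ 0.5952 -0.1541  0.0849] q [-0.695  0.719  0.002 -0.001] F [-0.3 -0.8  0. ] T [0.05 0.07 0.03] op 0.0719
```

View pics/w7c.png

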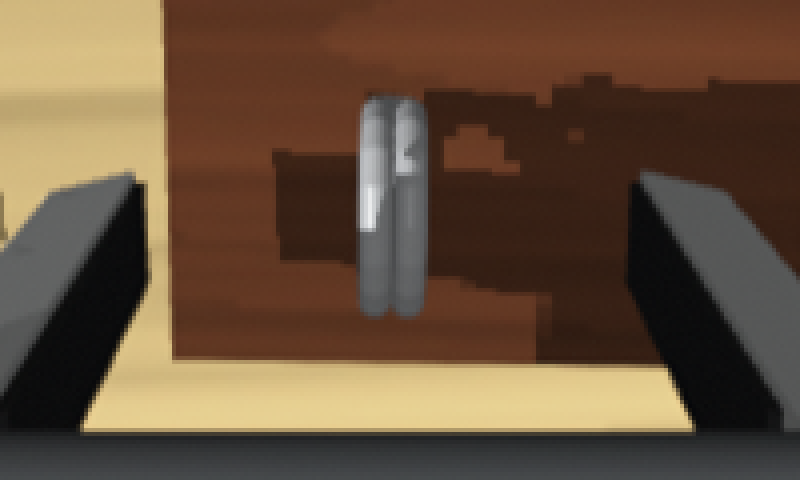

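The coil stands between the fingers (crop (393,205)). I'll raise 2 mm and close.

>>> apply_moves:
  increments:
    - [0.001,-0.0015,-0.002,0,0,0]
    - [0,0,0,0,0,0]
    - [0,0,0,0,0,0]
    - [0,0,0,0,0,0]
    - [0,0,0,0,0,0]
    - [0,0,0,0,0,0]
    - [0,0,0,0,0,0]
    - [0,0,0,0,0,0]
    - [0,0,0,0,0,0]
    - [0,0,0,0,0,0]
    - [0,0,0,0,0,0]
    - [0,0,0,0,0,0]
  grip: 255

```text
time: 11.9
tool_pos: [0.598, -0.1566, 0.0893]
orientation: [-0.695, 0.719, 0.0, -0.0]
force: [1.5, -0.5, 0.5]
opening: 0.0093
```

Run:
```python
from h import *
s=st()
p,W=wrist('w8.png'); cv2.imwrite('pics/w8c.png',cv2.resize(p['color'][180:300,220:420],None,fx=4,fy=4,interpolation=cv2.INTER_NEAREST))
```

```text
t 11.9 tcp [ 0.598  -0.1566  0.0893] q [-0.695  0.719  0.    -0.   ] F [ 1.5 -0.5  0.5] T [-0.06  0.04 -0.03] op 0.0093
```

View pics/w8c.png

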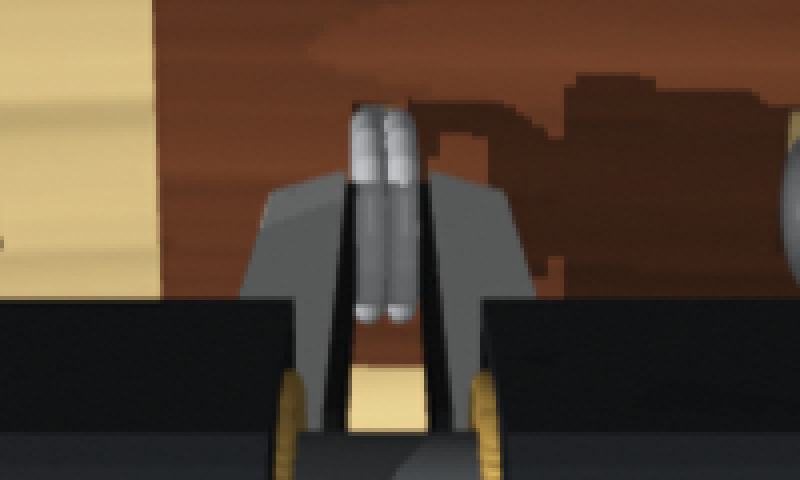

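Gripped: opening 9.3 mm, coil between the pads. Now lift straight out and carry it over the hole.

>>> apply_moves:
  increments:
    - [0,0,-0.01,0,0,0]
    - [0,0,-0.025,0,0,0]
    - [0,0,-0.025,0,0,0]
    - [0,0,-0.025,0,0,0]
    - [0,0,-0.015,0,0,0]
    - [-0.03,0.0014,0,0,0,0]
    - [-0.03,0.0014,0,0,0,0]
    - [-0.03,0.0014,0,0,0,0]
    - [-0.03,0.0014,0,0,0,0]
    - [-0.03,0.0014,0,0,0,0]
    - [-0.03,0.0014,0,0,0,0]
    - [-0.025,0.0014,0,0,0,0]
    - [-0.0045,0,0,0,0,0]
    - [0,0,0,0,0,0]

```text
time: 13.12
tool_pos: [0.5954, 0.0554, 0.19]
orientation: [-0.696, 0.718, 0.0, 0.0]
force: [0.5, -0.9, -0.3]
opening: 0.0092
```

Run:
```python
from h import *
s=st()
p,W=wrist('w9.png',['clip','clip_tip','clip_coil','seat']); a=p['color'][150:300,220:420]
cv2.imwrite('pics/w9c.png',cv2.resize(a,None,fx=4,fy=4,interpolation=cv2.INTER_NEAREST))
for n in ['side','scene']:
    q=env.get_image(n); 
    for k in ['clip','clip_tip','clip_coil','seat']: print(n,k,[(np.round(d['point'],4),round(d['p'],2)) for d in env.landmark_of(q,k)[:1]])
    u=cv2.projectPoints(np.array([[.584,.053,.117]]),q['rvec'],q['tvec'],q['K'],None)[0].ravel(); print(u,q['K'][0,0])
    x,y=u.astype(int); cv2.imwrite(f'pics/{n}9.png',cv2.resize(q['color'][y-50:y+40,x-60:x+60],None,fx=6,fy=6,interpolation=cv2.INTER_NEAREST))
```

```text
t 13.12 tcp [0.5954 0.0554 0.19  ] q [-0.696  0.718  0.     0.   ] F [ 0.5 -0.9 -0.3] T [ 0.01  0.05 -0.02] op 0.0092
L clip [(array([0.5877, 0.0591, 0.1715]), 0.76)]
L clip_tip [(array([0.5849, 0.0595, 0.1368]), 0.56)]
L clip_coil [(array([0.5935, 0.0535, 0.1956]), 0.66)]
L seat [(array([0.5848, 0.0515, 0.1046]), 0.79)]
side clip [(array([0.584 , 0.0583, 0.1666]), 0.48)]
side clip_tip [(array([0.5877, 0.0593, 0.1328]), 0.63)]
side clip_coil [(array([0.5945, 0.0548, 0.1982]), 0.6)]
side seat [(array([0.5832, 0.0535, 0.1024]), 0.75)]
[298.08935654 175.52849581] 406.89626824942906
scene clip [(array([0.5844, 0.054 , 0.1698]), 0.64)]
scene clip_tip [(array([0.587 , 0.0553, 0.1361]), 0.39)]
scene clip_coil [(array([0.5939, 0.0549, 0.1975]), 0.59)]
scene seat [(array([0.5818, 0.0501, 0.1068]), 0.97)]
[325.52053299 173.30910264] 418.97028954798606
```

View pics/w9c.png

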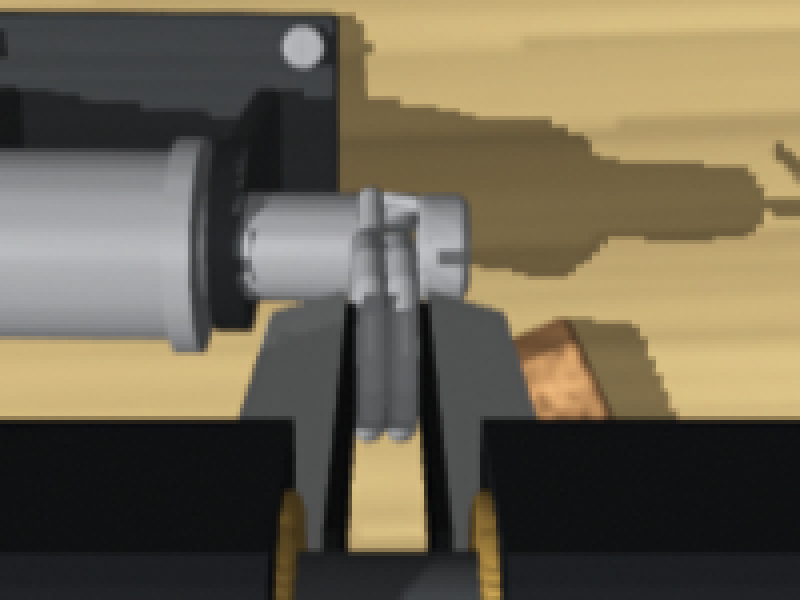

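View pics/side9.png

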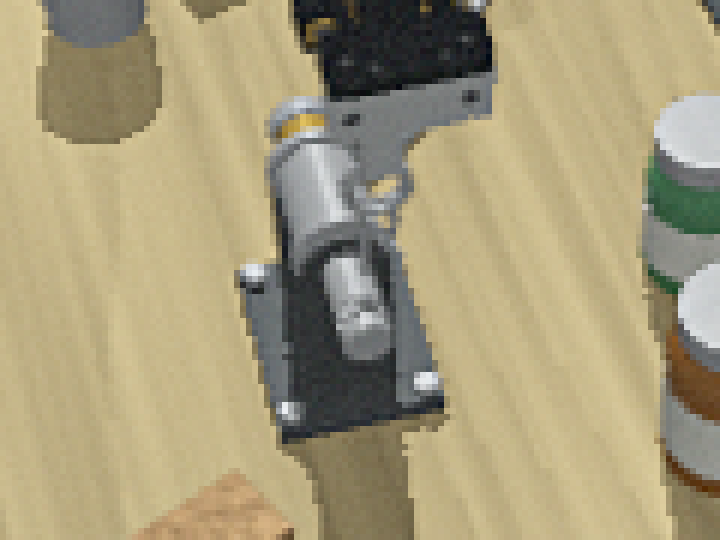

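View pics/scene9.png

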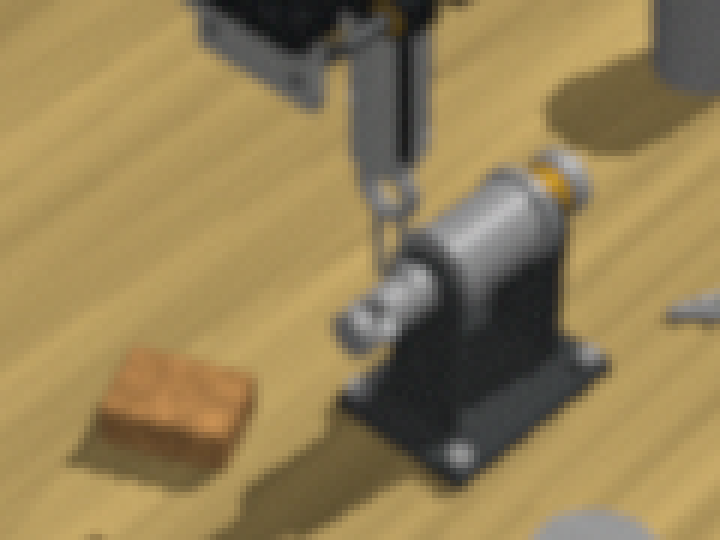

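Run:
```python
from h import *
f='w9.png'; s=env.read_state(); Rt=R.from_quat(s['orientation']).as_matrix(); t=np.array(s['tool_pos'])
im=np.load('pics/w9.png.npz')['img'].copy()
def pr(n,c): # clip coords -> tool
    x,y,z=c; tool=np.array([-y, .009-x, .0207-z]); u=proj(f,t+Rt@tool); print(n,u.round(1),((u-[220,150])*4).round(0))
for n,c in dict(tip=(0,0,-32),tipy3=(0,3,-32),orig=(0,0,0),leg20=(0,0,20),bent=(17,0,-25),narrow=(9.5,0,-13.5),narrowY=(9.5,2.5,-13.5),coil=(8,0,28.4),coiltop=(8,0,45.4),coilfront=(25,0,28.4),coilback=(-9,0,28.4)).items(): pr(n,np.array(c)/1000)
a=cv2.imread('pics/w9.png')[185:235,295:345]; cv2.imwrite('pics/w9d.png',cv2.resize(a,None,fx=12,fy=12,interpolation=cv2.INTER_NEAREST))
```

```text
tip [318.7 217.5] [395. 270.]
tipy3 [315.1 217.5] [381. 270.]
orig [319.  229.9] [396. 320.]
leg20 [319.2 239.5] [397. 358.]
bent [318.9 199.6] [396. 199.]
narrow [318.9 212.5] [396. 250.]
narrowY [315.7 212.5] [383. 250.]
coil [319.4 232.4] [398. 330.]
coiltop [319.6 242. ] [399. 368.]
coilfront [319.5 206.9] [398. 228.]
coilback [319.2 257. ] [397. 428.]
```

View pics/w9d.png

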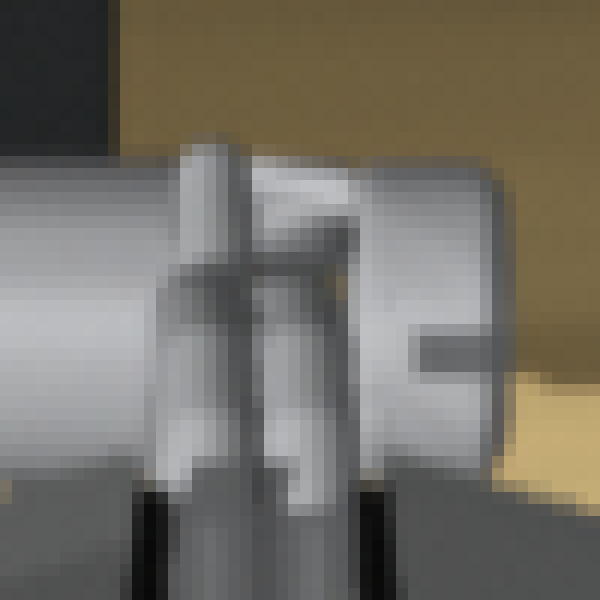

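Run:
```python
from h import *
s=st(); Rt=R.from_quat(s['orientation']).as_matrix(); t=np.array(s['tool_pos'])
for n in ['scene','side']:
    q=env.get_image(n); np.savez(f'pics/{n}10.npz',**{k:q[k] for k in ['color','K','rvec','tvec']})
    def pj(c):
        x,y,z=np.array(c)/1000; w=t+Rt@np.array([-y,.009-x,.0207-z]); return cv2.projectPoints(w[None],q['rvec'],q['tvec'],q['K'],None)[0].ravel()
    C=pj((8,0,28.4)); x0,y0=(C-[25,18]).astype(int); 
    print(n,'cam',(-cv2.Rodrigues(q['rvec'])[0].T@q['tvec'].ravel()).round(2))
    a=cv2.resize(q['color'][y0:y0+56,x0:x0+56],None,fx=10,fy=10,interpolation=cv2.INTER_CUBIC)
    cv2.imwrite(f'pics/{n}10.png',a)
    for y in (-3,0,3):
        print(y,[((pj(c)-[x0,y0]+.5)*10).round(0) for c in [(8,y,28.4),(0,y,20),(0,y,0),(0,y,-32),(17,y,-25),(9.5,y,-13.5)]])
```

```text
t 13.87 tcp [0.5955 0.0531 0.1893] q [-0.695  0.719  0.     0.   ] F [-0.7 -0.3 -0.9] T [0.05 0.05 0.04] op 0.0094
scene cam [ 1.16 -0.59  0.95]
-3 [array([251., 198.]), array([229., 208.]), array([230., 262.]), array([230., 347.]), array([274., 357.]), array([255., 314.])]
0 [array([258., 193.]), array([237., 203.]), array([237., 257.]), array([238., 341.]), array([281., 352.]), array([262., 309.])]
3 [array([266., 187.]), array([244., 197.]), array([245., 252.]), array([245., 336.]), array([289., 346.]), array([269., 304.])]
side cam [ 0.43 -0.71  1.  ]
-3 [array([259., 196.]), array([233., 223.]), array([237., 273.]), array([243., 349.]), array([299., 321.]), array([272., 299.])]
0 [array([257., 188.]), array([230., 215.]), array([234., 265.]), array([240., 342.]), array([297., 313.]), array([269., 291.])]
3 [array([254., 181.]), array([228., 208.]), array([232., 257.]), array([238., 334.]), array([294., 306.]), array([267., 284.])]
```

View pics/scene10.png

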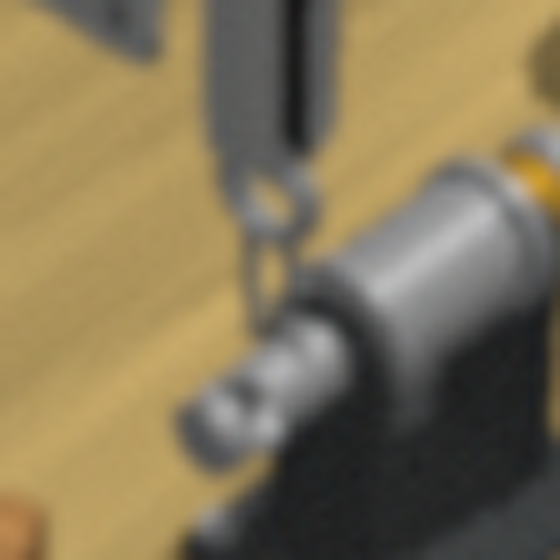

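View pics/side10.png

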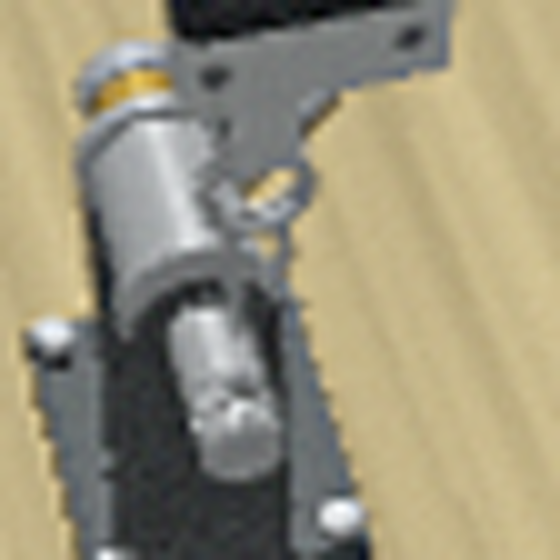

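Run:
```python
from h import *
d=np.load('pics/scene10.npz'); 
im=d['color']; u=cv2.projectPoints(np.array([[.5955,.0531,.17]]),d['rvec'],d['tvec'],d['K'],None)[0].ravel(); x,y=u.astype(int)
cv2.imwrite('pics/sc10n.png',cv2.resize(im[y-18:y+18,x-20:x+20],None,fx=16,fy=16,interpolation=cv2.INTER_NEAREST)); print(x-20,y-18)
s=st(); p,W=wrist('w11.png',['clip_tip','clip','clip_coil','seat']); st()
a=p['color'][175:265,290:350]; cv2.imwrite('pics/w11d.png',cv2.resize(a,None,fx=6.6,fy=6.6,interpolation=cv2.INTER_NEAREST))
```

```text
308 143
t 13.97 tcp [0.5955 0.0532 0.1893] q [-0.695  0.719  0.    -0.   ] F [-0.2 -0.6 -0.3] T [ 0.02  0.03 -0.05] op 0.0095
L clip_tip [(array([0.5842, 0.0558, 0.1333]), 0.56), (array([0.5134, 0.4301, 0.0013]), 0.39)]
L clip [(array([0.5884, 0.0571, 0.1701]), 0.79)]
L clip_coil [(array([0.5956, 0.0525, 0.1963]), 0.78), (array([0.5127, 0.4283, 0.0015]), 0.26)]
L seat [(array([0.5826, 0.0494, 0.1011]), 0.66)]
t 14.22 tcp [0.5955 0.0532 0.1893] q [-0.695  0.719 -0.     0.   ] F [-0.2  0.1 -0.7] T [ 0.01  0.   -0.04] op 0.0093
```

View pics/sc10n.png

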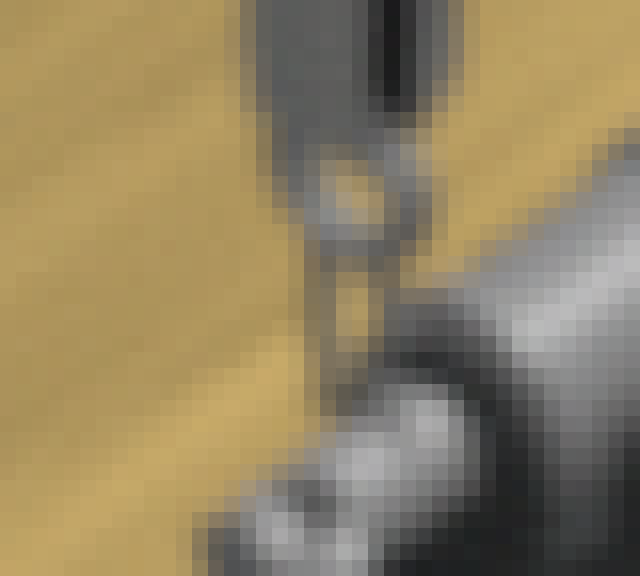

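View pics/w11d.png

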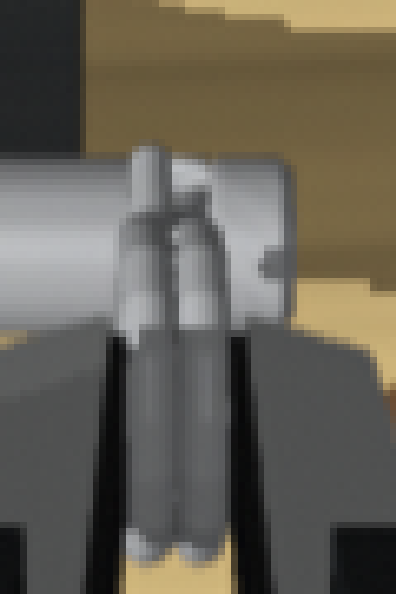

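Run:
```python
from h import *
import collections
D=collections.defaultdict(list)
for i in range(3):
  for n in ['wrist','scene','side']:
    p=env.get_image(n)
    for k in ['clip_tip','clip','clip_coil']:
        r=[d for d in env.landmark_of(p,k) if abs(d['point'][0]-.59)<.03]
        if r: D[n,k].append(r[0]['point'])
for k,v in D.items(): print(k,np.round(np.mean(v,0),4),np.round(np.std(v,0),4),len(v))
st()
```

```text
('wrist', 'clip_tip') [0.5848 0.0579 0.137 ] [0.0012 0.0005 0.001 ] 3
('wrist', 'clip') [0.5874 0.0541 0.1692] [0.0001 0.0019 0.0011] 3
('wrist', 'clip_coil') [0.5947 0.0512 0.1945] [0.0003 0.0018 0.0027] 3
('scene', 'clip_tip') [0.5886 0.0554 0.1368] [0.0013 0.0004 0.0007] 3
('scene', 'clip') [0.584  0.0555 0.1707] [0.0006 0.0015 0.0005] 3
('scene', 'clip_coil') [0.5924 0.054  0.1971] [0.0019 0.0007 0.0022] 3
('side', 'clip_tip') [0.5876 0.0604 0.1363] [0.0005 0.0005 0.0004] 3
('side', 'clip') [0.5864 0.0549 0.1692] [0.0007 0.0012 0.0015] 3
('side', 'clip_coil') [ 0.5916 -0.0403  0.1539] [0.0031 0.1335 0.062 ] 3
t 16.02 tcp [0.5955 0.0532 0.1893] q [-0.695  0.719  0.     0.   ] F [ 0.2 -1.   0.3] T [0.04 0.03 0.  ] op 0.0093
```

Run:
```python
from h import *
d=np.load('pics/scene10.npz'); g=d['color'][143:143+36,308:348].astype(int)
print(g[8:28,14:32,2])   # red channel
```

```text
[[180 168 137 100  88  95  96  94  92  95 105 123 152 177 186 185 182 182]
 [177 167 136 101  92 103 114 110 101 104 118 139 164 181 184 182 181 181]
 [176 169 143 107  98 112 136 143 130 118 121 132 155 174 179 180 183 185]
 [175 173 155 124 104 117 147 163 159 139 119 118 136 160 176 183 186 189]
 [176 175 163 138 118 120 142 165 172 158 122 106 120 155 179 186 189 189]
 [175 176 172 157 137 128 136 150 161 151 117  99 117 157 182 189 189 183]
 [175 176 176 172 154 127 121 129 133 125 100  94 124 164 186 185 176 167]
 [174 175 178 177 162 124 107 113 110  98  94 115 146 175 182 173 158 148]
 [174 177 178 180 164 126 108 126 120 100 109 141 167 177 174 157 142 139]
 [175 179 179 178 164 128 120 147 149 119 116 146 159 157 153 146 142 143]
 [178 178 177 176 160 129 127 161 169 133 111 123 123 121 130 138 147 153]
 [178 175 174 171 160 131 129 168 175 139 102 100  95  95 105 122 143 157]
 [173 172 174 179 169 136 131 163 168 130  98  94  85  81  87 104 126 152]
 [174 176 184 190 181 144 126 147 142 108  81  74  69  67  75  83  99 131]
 [177 185 193 198 187 154 125 128 115  87  70  56  46  49  58  68  80 104]
 [190 194 200 197 189 155 122 115 100  88  87  80  69  58  50  53  65  82]
 [197 198 197 195 182 151 113  95  86  97 111 121 122 109  74  48  50  64]
 [200 197 193 190 180 157 122  98  96 107 122 144 160 153 111  64  43  53]
 [195 192 189 187 184 168 147 128 128 131 131 151 172 167 133  85  51  48]
 [192 188 187 184 175 162 151 145 153 158 149 150 163 159 134  93  56  42]]
```

The evidence on the tip's y offset is mixed: the landmarks say about +3 mm relative to the TCP, while the scene image profile says about 0. I'll aim for y≈0.0502 and feel for the hole.

>>> apply_moves:
  increments:
    - [0.003,0,0.006,0,0,0]
    - [0,0,0.006,0,0,0]
    - [0,0,0.004,0,0,0]
    - [0,0,0.001,0,0,0]
    - [0,0,0.001,0,0,0]
    - [0,0,0.001,0,0,0]

```text
time: 16.52
tool_pos: [0.5954, 0.0503, 0.1702]
orientation: [-0.695, 0.719, 0.0, 0.0]
force: [0.0, 0.1, -0.6]
opening: 0.0089
```

>>> apply_moves:
  increments:
    - [0,0,0.001,0,0,0]
    - [0,0,0.001,0,0,0]

```text
time: 16.68
tool_pos: [0.5955, 0.0502, 0.1684]
orientation: [-0.695, 0.719, -0.0, 0.0]
force: [0.3, -0.1, 0.1]
opening: 0.0094
```

>>> apply_moves:
  increments:
    - [0,0,0.001,0,0,0]
    - [0,0,0.001,0,0,0]

```text
time: 16.85
tool_pos: [0.5955, 0.0502, 0.1663]
orientation: [-0.695, 0.719, -0.0, 0.0]
force: [0.2, -0.5, -1.0]
opening: 0.0091
```

>>> apply_moves:
  increments:
    - [0,0,0.001,0,0,0]
    - [0,0,0.001,0,0,0]

```text
time: 17.02
tool_pos: [0.5954, 0.0501, 0.1642]
orientation: [-0.695, 0.719, -0.0, 0.0]
force: [-0.1, -0.5, -0.5]
opening: 0.0094
```

>>> apply_moves:
  increments:
    - [0,0,0.001,0,0,0]
    - [0,0,0.001,0,0,0]

```text
time: 17.18
tool_pos: [0.5954, 0.0501, 0.1622]
orientation: [-0.695, 0.719, 0.0, 0.0]
force: [-0.7, 0.0, 0.1]
opening: 0.0093
```

>>> apply_moves:
  increments:
    - [0,0,0.001,0,0,0]
    - [0,0,0.001,0,0,0]

```text
time: 17.35
tool_pos: [0.5954, 0.0501, 0.1602]
orientation: [-0.695, 0.719, 0.0, -0.0]
force: [-0.9, 0.4, -0.7]
opening: 0.0089
```

Run:
```python
from h import *
s=st(); p,W=wrist('w12.png')
cv2.imwrite('pics/w12c.png',cv2.resize(p['color'][165:285,240:400],None,fx=5,fy=5,interpolation=cv2.INTER_NEAREST))
q=env.get_image('scene')
cv2.imwrite('pics/sc12.png',cv2.resize(q['color'][133:193,300:360],None,fx=10,fy=10,interpolation=cv2.INTER_CUBIC))
```

```text
t 17.35 tcp [0.5954 0.0501 0.1602] q [-0.695  0.719  0.    -0.   ] F [-0.9  0.4 -0.7] T [-0.01  0.18 -0.  ] op 0.0089
```

View pics/w12c.png

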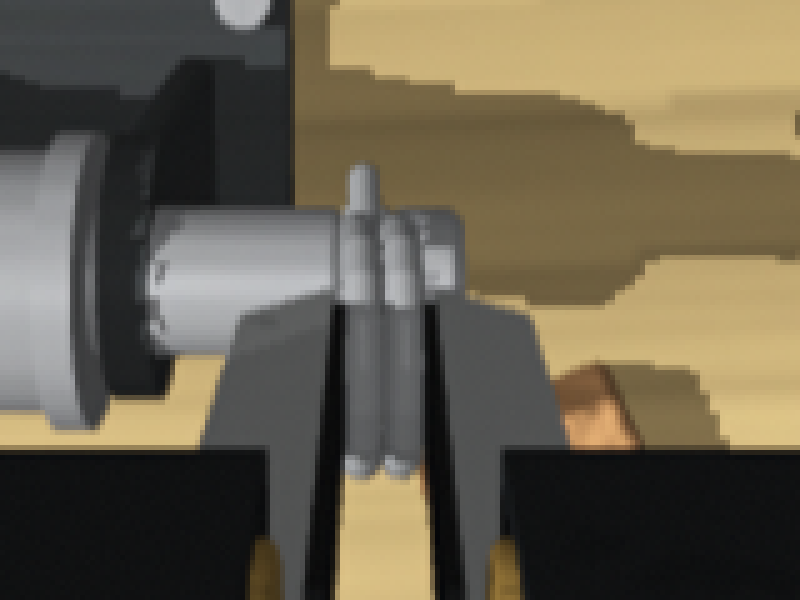

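View pics/sc12.png

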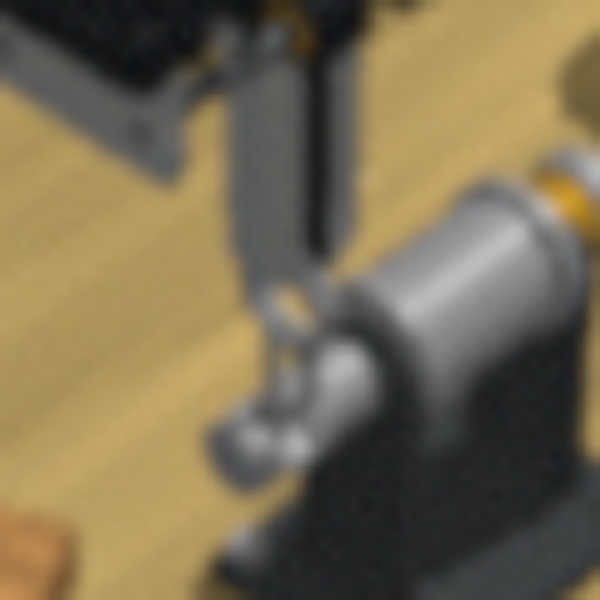

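The leg slid into the mouth with no force: the tip is about 10 mm below the shaft's top. I'll shift about 2 mm towards the axis (-x) while descending, so the axle turns upright.

>>> apply_moves:
  increments:
    - [0,0.0005,0.001,0,0,0]
    - [0,0.0005,0.001,0,0,0]
    - [0,0,0,0,0,0]

```text
time: 17.7
tool_pos: [0.5943, 0.0502, 0.1581]
orientation: [-0.695, 0.719, 0.0, -0.0]
force: [-0.9, -0.4, -0.2]
opening: 0.0093
```

>>> apply_moves:
  increments:
    - [0,0.0005,0.001,0,0,0]
    - [0,0.0005,0.001,0,0,0]
    - [0,0,0,0,0,0]

```text
time: 17.95
tool_pos: [0.5933, 0.0502, 0.1561]
orientation: [-0.695, 0.719, 0.0, -0.0]
force: [0.6, -0.1, -1.0]
opening: 0.0096
```

>>> apply_moves:
  increments:
    - [0,0,0.001,0,0,0]
    - [0,0,0.001,0,0,0]
    - [0,0,0,0,0,0]

```text
time: 18.2
tool_pos: [0.5935, 0.0502, 0.1542]
orientation: [-0.695, 0.719, -0.0, 0.0]
force: [-0.3, 0.5, -0.2]
opening: 0.009
```

>>> apply_moves:
  increments:
    - [0,0,0.001,0,0,0]
    - [0,0,0.001,0,0,0]
    - [0,0,0,0,0,0]

```text
time: 18.45
tool_pos: [0.5936, 0.0503, 0.1523]
orientation: [-0.695, 0.719, -0.0, 0.0]
force: [0.6, 0.1, 2.5]
opening: 0.0094
```

>>> apply_moves:
  increments:
    - [0,0,0.001,0,0,0]
    - [0,0,0.001,0,0,0]
    - [0,0,0,0,0,0]

```text
time: 18.7
tool_pos: [0.5935, 0.0503, 0.1503]
orientation: [-0.695, 0.719, -0.0, 0.0]
force: [0.8, -0.4, 2.6]
opening: 0.0094
```

>>> apply_moves:
  increments:
    - [0,0,0.001,0,0,0]
    - [0,0,0.001,0,0,0]
    - [0,0,0,0,0,0]

```text
time: 18.95
tool_pos: [0.5935, 0.0503, 0.1483]
orientation: [-0.695, 0.719, -0.0, 0.0]
force: [-0.6, -0.3, 3.3]
opening: 0.0094
```

The bent leg touched the shaft at the predicted height, at 2.5–3 N. I'll keep pushing down gently.

>>> apply_moves:
  increments:
    - [0,0,0.001,0,0,0]
    - [0,0,0.001,0,0,0]
    - [0,0,0.001,0,0,0]

```text
time: 19.2
tool_pos: [0.5938, 0.0503, 0.1457]
orientation: [-0.695, 0.719, -0.0, 0.0]
force: [0.4, -0.2, 6.4]
opening: 0.0091
```

>>> apply_moves:
  increments:
    - [0,0,0.001,0,0,0]
    - [0,0,0.001,0,0,0]
    - [0,0,0.001,0,0,0]

```text
time: 19.45
tool_pos: [0.5933, 0.0502, 0.1421]
orientation: [-0.695, 0.719, 0.0, -0.0]
force: [0.2, 0.1, 2.5]
opening: 0.0091
```

>>> apply_moves:
  increments:
    - [0,0,0.001,0,0,0]
    - [0,0,0.001,0,0,0]

```text
time: 19.62
tool_pos: [0.5934, 0.0502, 0.1402]
orientation: [-0.695, 0.719, 0.0, -0.0]
force: [0.0, -0.2, 5.0]
opening: 0.0089
```

>>> apply_moves:
  increments:
    - [0,0,0.001,0,0,0]
    - [0,0,0.001,0,0,0]

```text
time: 19.78
tool_pos: [0.5934, 0.0502, 0.1382]
orientation: [-0.695, 0.719, 0.0, 0.0]
force: [-0.3, -0.3, 3.9]
opening: 0.0094
```

>>> apply_moves:
  increments:
    - [0,0,0.001,0,0,0]
    - [0,0,0.001,0,0,0]
    - [0,0,0.001,0,0,0]

```text
time: 20.03
tool_pos: [0.5933, 0.0502, 0.1351]
orientation: [-0.695, 0.719, 0.0, -0.0]
force: [-0.6, 0.4, 1.9]
opening: 0.0092
```

>>> apply_moves:
  increments:
    - [0,0,0.001,0,0,0]
    - [0,0,0.001,0,0,0]
    - [0,0,0.001,0,0,0]

```text
time: 20.28
tool_pos: [0.5933, 0.0502, 0.1321]
orientation: [-0.695, 0.719, 0.0, -0.0]
force: [-0.5, -0.0, 3.8]
opening: 0.0093
```

>>> apply_moves:
  increments:
    - [0,0,0.001,0,0,0]
    - [0,0,0.001,0,0,0]

```text
time: 20.45
tool_pos: [0.5933, 0.0502, 0.1301]
orientation: [-0.695, 0.719, 0.0, -0.0]
force: [0.1, -0.1, 2.2]
opening: 0.0095
```

>>> apply_moves:
  increments:
    - [0,0,0.001,0,0,0]
    - [0,0,0.001,0,0,0]

```text
time: 20.62
tool_pos: [0.5933, 0.0502, 0.1281]
orientation: [-0.695, 0.719, 0.0, -0.0]
force: [-0.6, -0.7, 1.4]
opening: 0.0094
```

>>> apply_moves:
  increments:
    - [0,0,0.001,0,0,0]
    - [0,0,0,0,0,0]

```text
time: 20.78
tool_pos: [0.5932, 0.0502, 0.127]
orientation: [-0.695, 0.719, 0.0, -0.0]
force: [-1.6, -0.2, -0.8]
opening: 0.0091
```

Run:
```python
from h import *
s=st(); p,W=wrist('w13.png')
a=cv2.resize(p['color'][165:285,240:400],None,fx=4,fy=4,interpolation=cv2.INTER_NEAREST)
cv2.imwrite('pics/w13c.png',a)
q=env.get_image('scene')
cv2.imwrite('pics/sc13.png',cv2.resize(q['color'][138:198,300:360],None,fx=10,fy=10,interpolation=cv2.INTER_CUBIC))
```

```text
t 20.78 tcp [0.5932 0.0502 0.127 ] q [-0.695  0.719  0.    -0.   ] F [-1.6 -0.2 -0.8] T [ 0.06  0.42 -0.  ] op 0.0091
```

View pics/w13c.png

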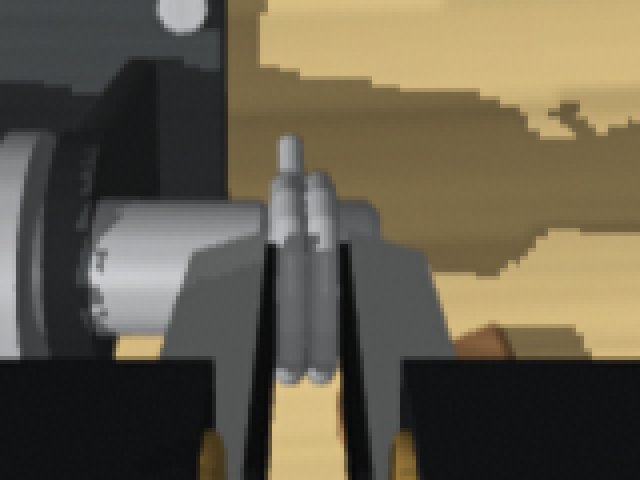

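View pics/sc13.png

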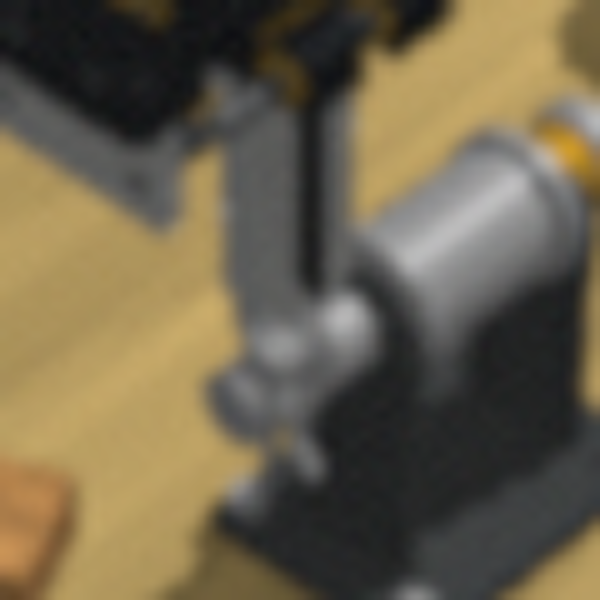

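>>> apply_moves:
  increments:
    - [0,0,0.001,0,0,0]
    - [0,0,0,0,0,0]

```text
time: 21.05
tool_pos: [0.5933, 0.0503, 0.1261]
orientation: [-0.695, 0.719, 0.0, -0.0]
force: [-1.4, -0.4, -0.3]
opening: 0.009
```

>>> apply_moves:
  increments:
    - [0,0,0.001,0,0,0]
    - [0,0,0,0,0,0]

```text
time: 21.22
tool_pos: [0.5933, 0.0502, 0.1252]
orientation: [-0.695, 0.719, 0.0, -0.0]
force: [-0.4, 1.3, 0.5]
opening: 0.0094
```

>>> apply_moves:
  increments:
    - [0,0,0.001,0,0,0]
    - [0,0,0,0,0,0]

```text
time: 21.38
tool_pos: [0.5935, 0.0503, 0.1244]
orientation: [-0.695, 0.719, -0.0, 0.0]
force: [-1.5, 0.3, 2.8]
opening: 0.0095
```

>>> apply_moves:
  increments:
    - [0,0,0.001,0,0,0]
    - [0,0,0,0,0,0]

```text
time: 21.55
tool_pos: [0.5938, 0.0504, 0.1237]
orientation: [-0.695, 0.719, -0.0, 0.0]
force: [-2.5, 0.7, 7.7]
opening: 0.009
```

>>> apply_moves:
  increments:
    - [0,0,0.001,0,0,0]
    - [0,0,0,0,0,0]

```text
time: 21.72
tool_pos: [0.5942, 0.0504, 0.1231]
orientation: [-0.695, 0.719, -0.0, 0.001]
force: [-2.4, 0.8, 11.2]
opening: 0.0096
```

The coil is down on the shaft: 11 N with travel stopped. I'll release with only a partial opening, so the fingers stay clear of the cheek and roller.

>>> apply_moves:
  increments:
    - [0,0,-0.001,0,0,0]
    - [0,0,0,0,0,0]
    - [0,0,0,0,0,0]
    - [0,0,0,0,0,0]
    - [0,0,0,0,0,0]
  grip: 170

```text
time: 22.13
tool_pos: [0.5934, 0.0502, 0.1231]
orientation: [-0.695, 0.719, 0.0, -0.0]
force: [-0.4, 0.1, 0.3]
opening: 0.0313
```

Run:
```python
from h import *
s=st(); p,W=wrist('w14.png')
cv2.imwrite('pics/w14c.png',cv2.resize(p['color'][165:285,240:400],None,fx=4,fy=4,interpolation=cv2.INTER_NEAREST))
```

```text
t 22.13 tcp [0.5934 0.0502 0.1231] q [-0.695  0.719  0.    -0.   ] F [-0.4  0.1  0.3] T [ 0.09  0.09 -0.01] op 0.0313
```

View pics/w14c.png

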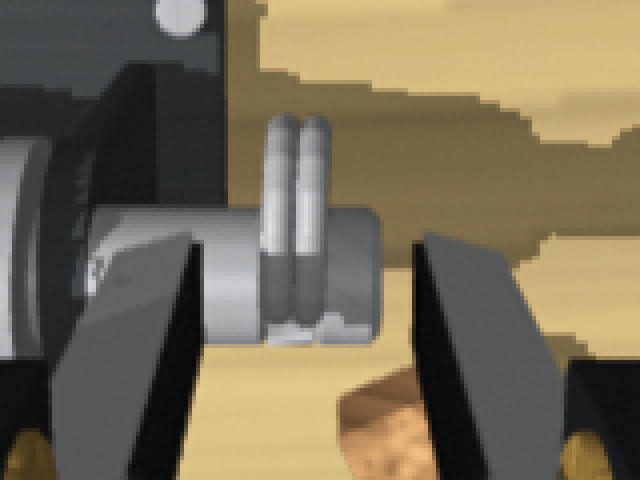

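The coil swung towards +x on release: it was at crop v 175–380 and is now at 115–325. I'll back up and inspect.

>>> apply_moves:
  increments:
    - [0,0,-0.008,0,0,0]
    - [0,0,-0.03,0,0,0]
    - [0,0,-0.035,0,0,0]
    - [0,0.03,0,0,0,0]
    - [0,0.03,0,0,0,0]
    - [0,0,0,0,0,0]
    - [0,0,0,0,0,0]

```text
time: 22.77
tool_pos: [0.5328, 0.0522, 0.1974]
orientation: [-0.695, 0.719, -0.001, 0.0]
force: [1.3, -0.1, 0.9]
opening: 0.0315
```

Run:
```python
from h import *
s=st(); p,W=wrist('w15.png',['clip','clip_tip','clip_coil','seat'])
cv2.imwrite('pics/w15c.png',cv2.resize(p['color'][80:200,220:380],None,fx=5,fy=5,interpolation=cv2.INTER_NEAREST))
for n in ['scene','side']:
    q=env.get_image(n)
    for k in ['clip','clip_tip','clip_coil']: print(n,k,[(np.round(d['point'],4),round(d['p'],2)) for d in env.landmark_of(q,k)[:1]])
    u=cv2.projectPoints(np.array([[.584,.053,.117]]),q['rvec'],q['tvec'],q['K'],None)[0].ravel().astype(int); x,y=u
    cv2.imwrite(f'pics/{n}15.png',cv2.resize(q['color'][y-30:y+30,x-30:x+30],None,fx=10,fy=10,interpolation=cv2.INTER_CUBIC))
```

```text
t 22.77 tcp [0.5328 0.0522 0.1974] q [-0.695  0.719 -0.001  0.   ] F [ 1.3 -0.1  0.9] T [ 0.06  0.03 -0.  ] op 0.0315
L clip [(array([0.5852, 0.0553, 0.1067]), 0.56)]
L clip_tip [(array([0.5694, 0.0556, 0.0747]), 0.6)]
L clip_coil [(array([0.6021, 0.0473, 0.1251]), 0.97)]
L seat [(array([0.5848, 0.0496, 0.1037]), 0.77)]
scene clip [(array([0.5722, 0.0489, 0.0742]), 0.63)]
scene clip_tip [(array([0.574 , 0.0518, 0.0739]), 0.44)]
scene clip_coil [(array([0.5991, 0.048 , 0.127 ]), 0.56)]
side clip [(array([0.5845, 0.0513, 0.105 ]), 0.6)]
side clip_tip [(array([5.870e-01, 1.291e-01, 5.000e-04]), 0.71)]
side clip_coil [(array([0.6015, 0.0509, 0.1293]), 0.55)]
```

View pics/w15c.png

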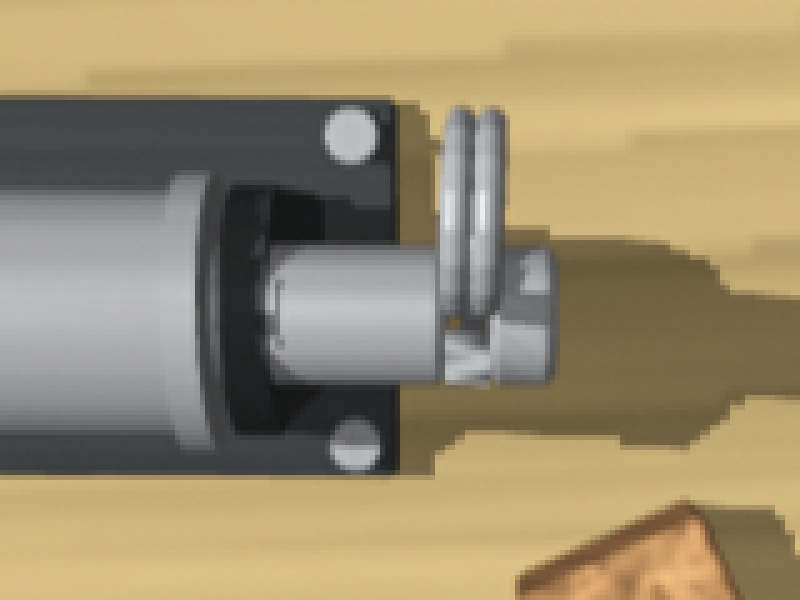

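View pics/scene15.png

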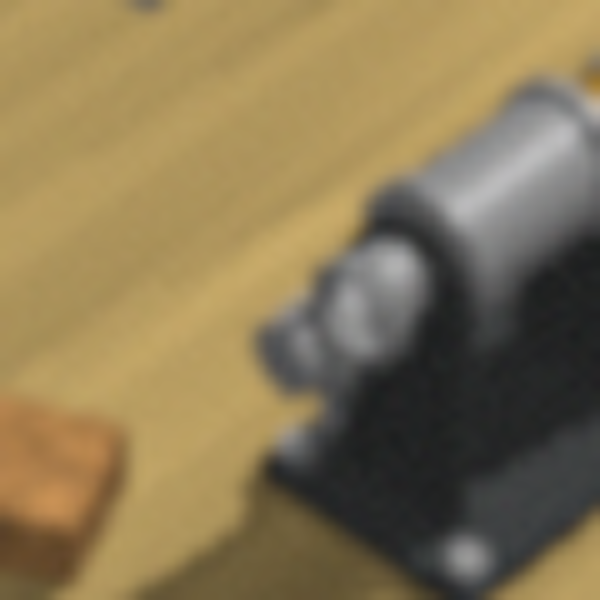

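View pics/side15.png

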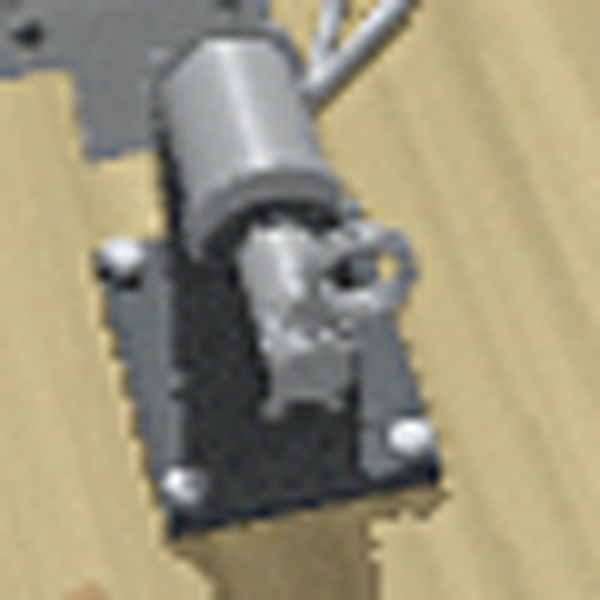

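Run:
```python
from h import *
from scipy.optimize import fsolve
f='w15.png'; d=np.load('pics/w15.png.npz'); o=d['W'][:3,3]
def ray(v,u): r=d['W'][:3,:3]@np.linalg.inv(d['K'])@[u,v,1]; return np.array([r[0],r[2]])/np.hypot(r[0],r[2])
C=o[[0,2]]
def solve(v1,v2,u,rad):
    a,b=ray(v1,u),ray(v2,u); 
    # centre on bisector at dist rad/sin(half)
    m=(a+b); m/=np.linalg.norm(m); h=np.arccos(a@b)/2; return C+m*rad/np.sin(h)
for dv in (-.5,0,.5):
    c=solve(80+105/5-dv,80+318/5+dv,220+470/5,.017); s=solve(80+246/5,80+386/5,220+520/5,.0125); 
    print('coil',c.round(4),'shaft',s.round(4))
    w=(np.array([s[0],.105])); print('rel',(c-w).round(4),np.linalg.norm(c-w).round(4),np.degrees(np.arctan2(*(c-w))).round(1))
b=solve(80+105/5,80+318/5,314,.017)
print(o.round(3))
```

```text
coil [0.6013 0.1236] shaft [0.5828 0.1068]
rel [0.0185 0.0186] 0.0262 44.9
coil [0.6012 0.13  ] shaft [0.5828 0.1068]
rel [0.0184 0.025 ] 0.0311 36.4
coil [0.6012 0.1361] shaft [0.5828 0.1068]
rel [0.0184 0.0311] 0.0362 30.6
[0.6   0.05  0.398]
```

The clip stays engaged, but it and the axle turned about 0.4 rad towards +x on release: the coil is at (0.601,0.127) and the origin is still on the axis. To check the seating I'll look along the axle with the wrist tilted.

>>> apply_moves:
  increments:
    - [0.03,0,0,0,0,0]
    - [0.03,0,0,0,0,0]
    - [0.022,0,0,0,0,0]
    - [0,0,0,0,-7,0]
    - [0,0,0,0,-7,0]
    - [0,0,0,0,-7,0]
    - [0,0,0,0,-7,0]
    - [0,0,0,0,-7,0]
    - [0,0,0,0,-7,0]
    - [0,0,0,0,-7,0]
    - [0,0,0,0,0,0]
    - [0,0,0,0,0,0]

```text
time: 24.42
tool_pos: [0.5302, -0.0311, 0.1945]
orientation: [-0.63, 0.656, 0.289, 0.298]
force: [-0.1, 1.6, 1.0]
opening: 0.0313
```

Run:
```python
from h import *
s=st(); p,W=wrist('w16.png',['clip','clip_tip','clip_coil','seat']); print(W.round(3), proj('w16.png',[.583,.052,.105]))
```

```text
t 24.42 tcp [ 0.5302 -0.0311  0.1945] q [-0.63   0.656  0.289  0.298] F [-0.1  1.6  1. ] T [-0.61  0.05 -0.05] op 0.0313
L clip [(array([0.5845, 0.0523, 0.1052]), 0.98)]
L clip_tip [(array([0.5685, 0.0514, 0.0738]), 0.65)]
L clip_coil [(array([0.6045, 0.0507, 0.1267]), 0.59)]
L seat [(array([0.5854, 0.048 , 0.1028]), 0.96)]
[[-0.028 -0.979 -0.204  0.592]
 [-0.655 -0.136  0.744 -0.185]
 [-0.755  0.154 -0.637  0.326]
 [ 0.     0.     0.     1.   ]] [328.93690079 141.67496118]
```

View pics/w16.png

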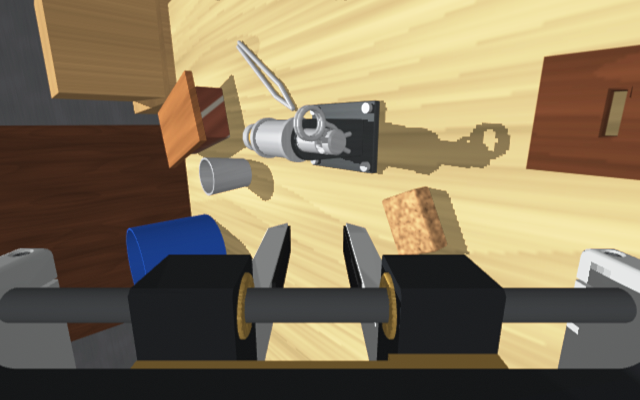

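Run:
```python
from h import *
im=cv2.imread('pics/w16.png')
cv2.imwrite('pics/w16c.png',cv2.resize(im[95:165,285:365],None,fx=9,fy=8.5,interpolation=cv2.INTER_CUBIC))
a=np.array([.583,.0515,.105])
for th in (0,.2,.3,.4,.5):
    def pr(x,z): return (proj('w16.png',a+np.array([x*np.cos(th)+z*np.sin(th),0,-x*np.sin(th)+z*np.cos(th)])/1000)-[285,95])*[9,8.5]
    print(th,[pr(*c).round(0) for c in [(8,28.4),(0,-32),(17,-25),(8,45.4),(25,28.4)]])
```

```text
0 [array([199., 334.]), array([595., 387.]), array([553., 248.]), array([ 69., 337.]), array([194., 175.])]
0.2 [array([213., 283.]), array([592., 438.]), array([570., 292.]), array([ 85., 252.]), array([233., 128.])]
0.3 [array([223., 259.]), array([587., 463.]), array([577., 315.]), array([ 98., 212.]), array([255., 109.])]
0.4 [array([235., 237.]), array([581., 488.]), array([581., 339.]), array([115., 174.]), array([279.,  93.])]
0.5 [array([249., 216.]), array([573., 512.]), array([584., 363.]), array([134., 138.]), array([303.,  80.])]
```

View pics/w16c.png

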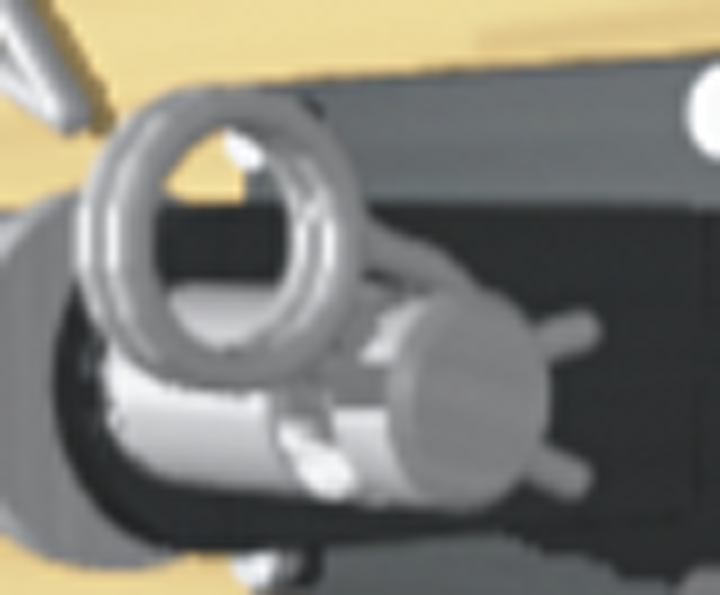

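Both legs come out below the shaft: straight tip at crop (580,480), bent tip at (590,325). The coil (222,237) rests on the shaft, matching a seated clip at 0.4 rad. One last check of the head against the sleeve, and that nothing is still moving.

Run:
```python
from h import *
p,W=wrist('w17.png',['clip_coil','clip','ring_pin'])
a=np.load('pics/w16.png.npz')['img'].astype(int); print('diff near clip',np.abs(a-p['color'])[95:165,235:365].max(), np.abs(a-p['color'])[95:165,235:365].mean())
q=env.get_image('side')
u=cv2.projectPoints(np.array([[.588,.17,.11]]),q['rvec'],q['tvec'],q['K'],None)[0].ravel().astype(int); x,y=u
A=cv2.resize(q['color'][y-35:y+35,x-35:x+45],None,fx=5,fy=5,interpolation=cv2.INTER_CUBIC)
B=cv2.resize(p['color'][90:160,225:305],None,fx=5,fy=5,interpolation=cv2.INTER_CUBIC)
cv2.imwrite('pics/fin.png',np.hstack([A,B])); st()
```

```text
L clip_coil [(array([0.6041, 0.0506, 0.1249]), 0.6)]
L clip [(array([0.5845, 0.051 , 0.1063]), 0.98)]
L ring_pin []
diff near clip 195 19.263809523809524
t 24.92 tcp [ 0.5306 -0.0293  0.1967] q [-0.633  0.654  0.288  0.298] F [-0.1 -0.1  0.2] T [-0.65  0.03 -0.03] op 0.0315
```

View pics/fin.png

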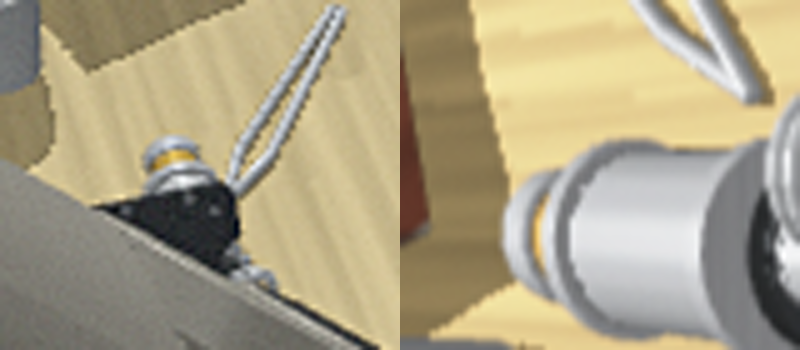

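The head still bears directly on the brass sleeve, with no bare shaft showing between them, and the clip landmarks are unchanged. The picture difference comes from the arm still settling about 2 mm. Handing in.

```bash
python3 -c "
from h import *
print(env.close_job())"
```

```text
the job is handed in; nothing more can be done
None
```

The axle is home and the R-clip is fitted. I handed the job in at about 25 s. The clip ended up leaning about 0.4 rad rather than upright.

- **Axle:** I pushed the head in at about 5–6 N until the force rose to about 10.5 N and it stopped. The last pictures show the head against the brass sleeve with no gap.
- **Clip:** The straight leg went into the cross-hole with no noticeable force. The bent leg rode over the shaft at up to about 6.5 N on the readings. I pressed the coil down onto the shaft to about 11 N, then let go.
- **Seating check:** A view along the axle showed both legs out below the shaft and the coil resting on it. The clip's origin is on the axle's axis to within the 4 mm the networks are good for.

**What didn't go as expected:**
- **Lean:** When I let go, the clip turned about 0.4 rad towards +x, by the networks probably taking the axle with it. It stayed there in later views, and I did not turn it upright.
- **Tip position:** Before insertion, the networks and my own reading of the picture disagreed by about 3 mm on where the leg tip was along the axle. I aimed between the two, and the leg went in on the first try.
- **Stillness check:** My final picture comparison to show nothing was moving didn't work, because the arm itself was still settling by about 2 mm. The clip's position in the last two views agreed to about 2 mm.

I saw no contact with any of the bystanders, but I did not check each one at the end.

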